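# Flip the hex key and lever the clamp screw home

## Robot

A 6-joint arm with a two-finger parallel gripper is mounted at the origin on the work surface. World frame = base frame: x ahead of the robot, y to its left, z up, the work surface at z = 0. Lengths are in mm, angles in rad, forces in N, time in s.
With the tool pointing down it reaches from about 350 to 775 mm from the base axis. Payload 7.3 kg.
Tool frame: the origin (TCP) lies at the very end of the fingers, on their centre line; the grasp point (between the pads) lies 19 mm behind it; x points along the fingers, y is the direction in which the jaws open and shut, and the axes are right-handed (so a half turn about x gives the same grasp; the last joint's range is limited). The gripper opens to 92 mm and grips with 3 to 60 N. Pads are 19 mm wide; open, the fingers measure 130 mm over their backs; the gripper's body (75 mm by 190 mm) begins 47 mm behind the grasp point.
Start: joints at [-1.285, 0.342, 1.524, -0, 1.275, -0.146], TCP at [219.74, -476.822, 226.741] pointing down, gripper open.
Joint ranges: [-2.53, 2.53], [-0.77, 2.02], [0.04, 2.7], [-1, 4.14], [0.28, 2.66], [-3.11, 3.11]. Speed limits (rad/s): [2.57, 2.57, 3.14, 3.14, 3.14, 3.14].

## Interface

Orientations are given as [roll, pitch, yaw] about the fixed x, y, z axes, in that order (R = Rz(yaw) Ry(pitch) Rx(roll)).
In Python, from plant import bot gives the robot as it stands.
- The arm moves only by the tool step_arm, never from a script. Its argument "targets" is a list that holds one entry, the list of rows, each a list of 4 numbers: the shift along the tool's x, y, z in m, then the turn about the tool's x in degrees. A call has exactly 5 rows; each row is the pose to reach, as a shift and turn from the pose measured when the call began, along the tool's axes at that moment; what a row does not reach only later rows make up. A row lasts 1/12 s, in which the tool goes at most 41.7 mm and 7.16 degrees, less where a joint would pass 70% of its speed; a pose out of reach is approached as far as the arm can. A call with a gripper value outside its range is refused whole. "jaw" is the closure, from 0 (fully open) to 1 (shut), set as the call begins (left out, the last holds). The fingers move at their own pace and stop on an object; the grip force is fixed at half the most. Time passes only in rows, so rows that repeat a pose let the fingers close, or fill a call up. It gives the time, the measured TCP pose, the force and the opening at its end, in the units of the state.
- bot.get_obs(): the state, without advancing time (a new reading comes with each control period).
- bot.capture(name): name is "scene" or "top" or "wrist"; returns a dict with "color" (420x560x3 uint8, red, green, blue), "depth" (420x560 float32, mm along the optical axis (not along the pixel's ray), 0 where there is no reading), "fov_y" (degrees; the focal length in pixels is half the picture's height over the tangent of half this angle, whatever the lens; pixels are square), "cx", "cy" (the principal point, pixels), "rvec" (rotation vector, rad) and "tvec" (3), from world to camera coordinates, as OpenCV has them. Camera axes: x right, y down, z forward; pixel columns grow to the right and rows downward; lengths in mm; the calibration is good to about 2 mm. A picture is of the moment at which its call begins.
- bot.close_job(): hands the job in, once; it reports no verdict.
The state is a dict: "time": time; "joint_positions": joint angles; "dq": joint speeds; "tau": joint torques, N m; "tool_pos": TCP position; "tcp_rot": TCP orientation; "contact_force": force on the tool from outside, world axes, zero at the start; "moment": the same for the moment, N m; "grip_width": finger opening in mm.
Only numpy, scipy, OpenCV 4.12 (cv2) and the standard library are available. Lean on these libraries where they do the work, as an engineer would, in place of code of your own. Each camera call takes 0.05 s, during which the arm holds its last target. There are 200 camera calls.

## Task

The clamp screw of the implant check fixture has been run down with the L-shaped hex key standing in it on its long arm. Draw the key out, flip it so that its short arm sits fully down in the screw's socket, and use the long arm as the lever to turn the stiff screw clockwise, seen from above, until it comes up solid against its stop. Work gently, without forcing the screw, leave the key resting in the screw with its long arm level, and leave the jar, the vial and the loose device can alone.

Things in the scene. Friction and masses are not known exactly. Their poses are not given: they have to be found in the camera images.
- key: the loose L-shaped hex key, plain steel, 17 mm across flats, 0.44 kg. Arms at a right angle; on the centre lines the long arm is 175 mm and the short arm 52 mm from the elbow. Origin at the elbow, +x along the short arm, -z along the long arm. At the start it stands loosely in the screw on its long arm, leaning up to 0.06 rad, short arm pointing to the robot's left (+y) to within 0.6 rad
- key_mid (a point): point half-way along the key's long arm (87.5 mm from the elbow); axes as for key. The flats that face +y and -y, square to the plane of the L, suit the jaws
- key_short_end (a point): centre of the end face of the key's short arm (52 mm along +x from the elbow); axes as for key
- key_long_end (a point): centre of the end face of the key's long arm (175 mm along -z from the elbow); axes as for key
- screw: the clamp screw: round dark steel head 37 mm across, 30 mm tall, its top 69 mm above the bench. Origin at the centre of the head's underside; z is the screw's axis, up; the axes turn with the screw
- socket_mouth (a point): centre of the mouth of the hex socket in the top of the screw's head: 24 mm deep, 17.9 mm across flats, mouth chamfered 1.5 mm. Axes as for screw; x points to a corner of the hexagon, and to the same side as the key's x at the start. The key fits short arm down with its long arm along this x or a multiple of 60 degrees from it, with 0.1 rad of play either way
- screw_turn (a joint): turn of the clamp screw, rad: 0 at the start, growing clockwise seen from above; solid stop at 1.05. Stiff: 0.8 N m of friction all the way, so 5.5 N square to the long arm 145 mm from the axis, but some 18 N on the short arm; it stays where it is left. At the stop the key gives a little in the socket, and its corners ride over if it is forced on with about 14 N or more at 145 mm
- fixture: the check fixture, fixed to the bench: aluminium base 120 x 150 x 18 mm with a steel strap (42 x 96 mm, top 39 mm above the bench) that clamps a titanium device can; the screw stands at its middle. Origin at the centre of the underside, strap along y
- jar_mid (a point): bystander, loose: frosted glass jar with aluminium lid, 64 mm across, 72 mm tall; point at half its height
- vial_mid (a point): bystander, loose: yellow plastic vial with white cap, 29 mm across, 61 mm tall; point at half its height
- can_mid (a point): bystander, loose: titanium device can lying flat on the bench, about 46 x 60 x 9 mm; point in its middle, 4.5 mm up
There are look-alikes about, which are no part of the job. Of the things shaped like the key, the steel one is meant.

How it is judged:
By the outcome, as a careful person would: the job done as asked, in the order asked, and still so for the second after the job is handed in, with the robot touching nothing.
It also fails if it takes over 72 s, if anything falls off the work surface, if the arm or the gripper's body presses on something with over 40 N, if the wrist force passes 120 N, or if a joint passes its speed limit or range.

## Working session

There is one attempt and no reset: what is moved stays moved. The work goes in short steps, Python scripts to look and compute and a tool call to move; the robot and the scene stay as the last step left them, time stands still between calls to the robot, and variables do not carry over. Pictures are saved under pics/ and viewed, about 8 in all and at most 12, crops included, and the job is handed in when it is done.

Besides the shell and the picture viewer there is one more tool, called by a JSON object that holds its "fn" and its "kwargs". step_arm: Moves the arm, as the interface text tells. Its arguments: {"type":"object","properties":{"targets":{"type":"array","items":{"type":"array","items":{"type":"array","items":{"type":"number"}}}},"jaw":{"type":"number"}},"required":["targets"]}

```bash
ls; mkdir -p pics; cat > h.py <<'E'
import numpy as np, cv2
from scipy.spatial.transform import Rotation as Rn
from plant import bot
def cam(n):
    c=bot.capture(n); h,w=c["depth"].shape
    f=h/2/np.tan(np.radians(c["fov_y"])/2)
    R=cv2.Rodrigues(np.array(c["rvec"],float))[0]; t=np.array(c["tvec"],float).ravel()
    c.update(f=f,R=R,t=t,o=-R.T@t); return c
def save(c,fn,box=None,s=1):
    im=c["color"][...,::-1]
    if box: im=im[box[1]:box[3],box[0]:box[2]]
    cv2.imwrite("pics/"+fn,cv2.resize(im,None,fx=s,fy=s,interpolation=cv2.INTER_CUBIC))
def ray(c,u,v):
    d=c["R"].T@np.array([(u-c["cx"])/c["f"],(v-c["cy"])/c["f"],1]); return c["o"],d
def onz(c,u,v,z):
    o,d=ray(c,u,v); return o+d*(z-o[2])/d[2]
def pts(c):
    v,u=np.mgrid[:420,:560]; D=c["depth"]
    P=np.stack([(u-c["cx"])/c["f"]*D,(v-c["cy"])/c["f"]*D,D],-1)
    return (P-c["t"])@c["R"]
def proj(c,P):
    q=c["R"]@np.array(P,float)+c["t"]; return q[:2]/q[2]*c["f"]+[c["cx"],c["cy"]]
E
python3 - <<'E'
from h import *
print(bot.get_obs())
for n in("scene","top"):
    c=cam(n); save(c,n+"0.png",s=1.4); print(n,c["o"],c["f"],c["R"].round(2).tolist(), (c["depth"]>0).mean())
E
```

```text
pics
{'time': 0.0, 'joint_positions': array([-1.28501657e+00,  3.42676400e-01,  1.52501055e+00, -8.28169659e-06,
        1.27537519e+00, -1.46023944e-01]), 'dq': array([-0.00058002,  0.00034374,  0.00068775,  0.00044592,  0.00040465,
       -0.00071281]), 'tau': array([-1.20577966e-03, -4.31238949e+01, -2.44214541e+01,  7.16224336e-02,
        5.59552107e-02, -1.09281798e-04]), 'tool_pos': array([ 219.61073242, -476.42286403,  226.07125425]), 'tcp_rot': array([-1.71143108,  1.56932683,  1.8619677 ]), 'contact_force': array([-0.35278426, -0.26586116,  0.54181397]), 'moment': array([-0.06998531, -0.05059871,  0.00708164]), 'grip_width': 91.54151684116384}
scene [1237.68309086  170.64715192  842.84045834] 461.6978074502744 [[-0.24, 0.97, -0.01], [0.67, 0.16, -0.73], [-0.7, -0.18, -0.69]] 0.9961309523809524
top [ 308.42745978    8.89790829 1319.45182044] 531.8261385316562 [[-0.0, -1.0, 0.0], [-0.99, 0.0, -0.17], [0.17, -0.0, -0.99]] 0.995812074829932
```

View pics/scene0.png

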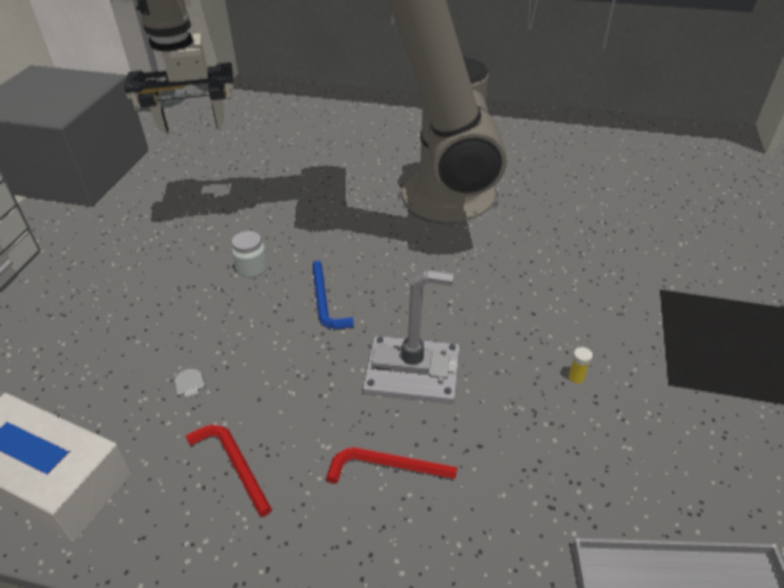

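View pics/top0.png

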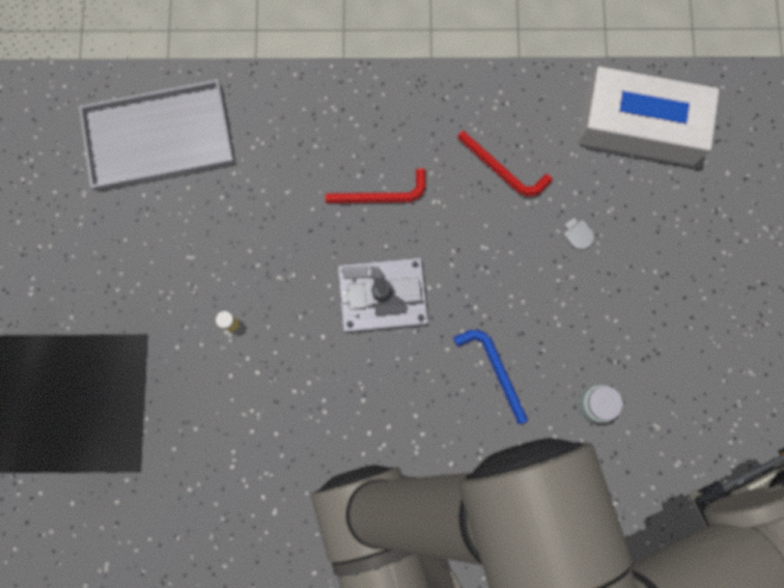

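The steel key stands in the fixture's screw at about (412,320) in the scene view, with its short arm towards +y. In the top view the screw is at (382,290), the jar at (603,404), the vial at (228,321) and the can at (580,234). The red and blue keys are decoys. Next I'll measure from the depth images.

```bash
cat > m.py <<'E'
from h import *
T=cam("top");S=cam("scene")
for n,c,box in(("top",T,(225,170,320,250)),("scene",S,(240,180,350,300))):
    P=pts(c)[box[1]:box[3],box[0]:box[2]].reshape(-1,3); col=c["color"][box[1]:box[3],box[0]:box[2]].reshape(-1,3)
    hi=P[(P[:,2]>80)&(P[:,2]<300)]
    for a in range(80,270,15):
        q=hi[(hi[:,2]>=a)&(hi[:,2]<a+15)]
        if len(q)>2: print(n,a,len(q),q.mean(0).round(1),q.min(0).round(0),q.max(0).round(0))
    b=P[(P[:,2]>12)&(P[:,2]<24)]
    if len(b)>20: print(n,"base",cv2.minAreaRect(b[:,:2].astype(np.float32)))
    s=P[(P[:,2]>60)&(P[:,2]<75)]; print(n,"head",len(s),s.mean(0).round(1) if len(s) else 0)
P=pts(T)
for nm,(u,v) in dict(jar=(603,404),vial=(226,319),can=(580,234)).items():
    print(nm,P[int(v/1.4),int(u/1.4)].round(0))
E
python3 m.py
python3 - <<'E'
from h import *
c=cam("top");save(c,"topz.png",(215,160,335,250),6.5)
E
```

```text
top 80 9 [530.8  30.2  87.1] [528.  24.  83.] [536.  41.  93.]
top 95 10 [530.   33.1 101.8] [527.  24.  96.] [536.  43. 109.]
top 110 10 [529.8  32.5 116.9] [528.  26. 111.] [534.  42. 124.]
top 125 8 [528.8  32.4 132.4] [528.  26. 126.] [534.  39. 139.]
top 140 13 [530.2  33.1 147.9] [527.  26. 141.] [535.  43. 153.]
top 155 11 [530.1  32.1 163.1] [527.  25. 157.] [536.  41. 169.]
top 170 11 [529.6  34.4 177.1] [528.  27. 170.] [533.  43. 185.]
top 185 9 [529.7  33.1 193.5] [527.  27. 185.] [534.  40. 199.]
top 200 43 [533.9  37.3 209.7] [527.  27. 201.] [545.  82. 215.]
top 215 200 [534.   62.9 223.6] [526.  33. 215.] [544.  88. 230.]
top 230 9 [533.4  62.5 230.7] [526.  52. 230.] [536.  87. 232.]
top base ((536.1773681640625, 32.3702507019043), (120.68389129638672, 149.89027404785156), 5.376177787780762)
top head 112 [531.5  30.9  67.6]
scene 80 40 [544.5  32.8  87.1] [539.  23.  80.] [549.  41.  95.]
scene 95 40 [545.   33.5 102.1] [540.  23.  95.] [550.  41. 110.]
scene 110 42 [544.4  34.5 117.4] [537.  25. 110.] [549.  43. 124.]
scene 125 44 [544.4  34.8 132.3] [539.  25. 125.] [549.  43. 140.]
scene 140 44 [544.6  34.3 147.5] [537.  24. 140.] [549.  42. 154.]
scene 155 46 [544.3  35.6 162.4] [537.  24. 156.] [548.  44. 170.]
scene 170 43 [544.8  36.1 177. ] [539.  26. 170.] [548.  44. 184.]
scene 185 51 [544.6  35.2 191.9] [539.  26. 185.] [548.  44. 200.]
scene 200 64 [544.6  39.3 208.8] [534.  26. 200.] [550.  87. 215.]
scene 215 206 [541.4  64.4 222.7] [527.  32. 215.] [549.  88. 230.]
scene base ((525.6778564453125, -7.5223388671875), (157.51806640625, 226.4737091064453), 4.257007122039795)
scene head 136 [545.8  32.5  67.3]
jar [ 340. -334.   68.]
vial [487. 299.  60.]
can [ 646. -325.    9.]
```

View pics/topz.png

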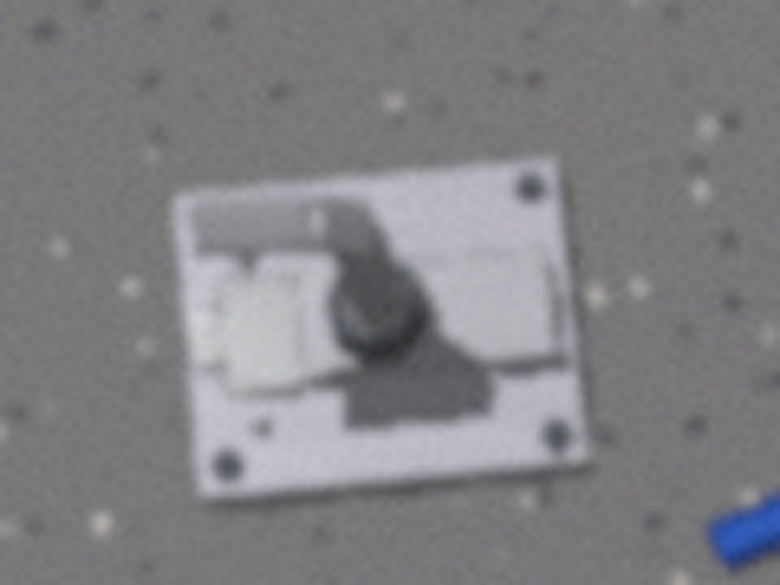

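```bash
python3 - <<'E'
from h import *
for n,box in(("top",(225,170,320,250)),("scene",(240,150,350,300))):
    c=cam(n);P=pts(c)[box[1]:box[3],box[0]:box[2]].reshape(-1,3)
    q=P[(P[:,2]>216)&(P[:,2]<240)].astype(np.float32)
    r=cv2.minAreaRect(q[:,:2]); print(n,r)
    up=q[q[:,2]>np.percentile(q[:,2],50)] if n=="top" else q
    xs=[]
    for a in range(36,88,8):
        s=q[(q[:,1]>=a)&(q[:,1]<a+8)]; xs.append((a+4,s[:,0].min(),s[:,0].max(),s[:,2].max()))
    xs=np.array(xs); print(xs.round(1).tolist()); print("slope dx/dy",np.polyfit(xs[:,0],xs[:,1:3].mean(1),1),"dz/dy",np.polyfit(xs[:,0],xs[:,3],1))
o=bot.get_obs();print(o["tool_pos"],Rn.from_euler("xyz",o["tcp_rot"]).as_matrix().round(3))
E
```

```text
Traceback (most recent call last):
cv2.error: OpenCV(4.12.0) /io/opencv/modules/imgproc/src/convhull.cpp:143: error: (-215:Assertion failed) total >= 0 && (depth == CV_32F || depth == CV_32S) in function 'convexHull'
```

```bash
python3 - <<'E'
from h import *
for n,box in(("top",(225,170,320,250)),("scene",(240,150,350,300))):
    c=cam(n);P=pts(c)[box[1]:box[3],box[0]:box[2]].reshape(-1,3)
    q=P[(P[:,2]>216)&(P[:,2]<240)].astype(np.float32)
    r=cv2.minAreaRect(np.ascontiguousarray(q[:,:2])); print(n,r)
    xs=[]
    for a in range(36,88,8):
        s=q[(q[:,1]>=a)&(q[:,1]<a+8)]; xs.append((a+4,s[:,0].min(),s[:,0].max(),s[:,2].max()))
    xs=np.array(xs); print(xs.round(1).tolist()); print("slope dx/dy",np.polyfit(xs[:,0],xs[:,1:3].mean(1),1),"dz/dy",np.polyfit(xs[:,0],xs[:,3],1))
o=bot.get_obs();print(o["tool_pos"],Rn.from_euler("xyz",o["tcp_rot"]).as_matrix().round(3))
E
```

```text
top ((534.2033081054688, 60.535072326660156), (17.337928771972656, 54.980098724365234), 1.4835554361343384)
[[40.0, 527.6, 543.4, 225.5], [48.0, 526.9, 543.1, 227.3], [56.0, 526.2, 541.5, 232.0], [64.0, 526.3, 542.2, 230.8], [72.0, 526.2, 542.4, 230.5], [80.0, 524.9, 542.3, 230.0], [88.0, 525.7, 542.2, 230.0]]
slope dx/dy [-3.17809241e-02  5.36378571e+02] dz/dy [7.81393732e-02 2.24439211e+02]
scene ((537.5609741210938, 60.89228057861328), (20.966346740722656, 53.79543685913086), 2.761080503463745)
[[40.0, 538.6, 547.6, 225.3], [48.0, 529.2, 547.2, 226.7], [56.0, 527.3, 548.2, 229.8], [64.0, 531.3, 547.9, 228.4], [72.0, 529.2, 546.8, 228.9], [80.0, 529.0, 546.5, 228.4], [88.0, 525.9, 546.8, 228.0]]
slope dx/dy [-9.33685303e-02  5.44661756e+02] dz/dy [4.66123308e-02 2.24953055e+02]
[ 219.69822706 -476.78527544  226.65067435] [[-0.     0.418 -0.908]
 [ 0.    -0.908 -0.418]
 [-1.    -0.    -0.   ]]
```

{"fn": "step_arm", "kwargs": {"targets": [[[-0.01,-0.022,-0.033,-6.5],[-0.02,-0.044,-0.067,-13],[-0.03,-0.066,-0.1,-19.5],[-0.04,-0.088,-0.133,-26],[-0.045,-0.11,-0.167,-32.5]]], "jaw": 0}}

```text
time: 0.82
tool_pos: [326.0, -305.7, 272.9]
tcp_rot: [1.254, 1.569, -0.884]
contact_force: [1.2, -0.6, 0.5]
grip_width: 91.9
```

```bash
cat > go.py <<'E'
# go.py x y z ang : total shift in tool axes (m) and turn (deg) to reach TCP x,y,z with jaw axis at ang
import sys; from h import *
o=bot.get_obs();M=Rn.from_euler("xyz",o["tcp_rot"]).as_matrix();p=o["tool_pos"]
a=np.degrees(np.arctan2(M[1,1],M[0,1]))
print("t",o["time"],"pos",p.round(1),"jaw ang",a.round(2),"F",np.round(o["contact_force"],1),"M",np.round(o["moment"],2),"w",round(o["grip_width"],1),"down",M[:,0].round(3))
if len(sys.argv)>4:
    for k in range(1,len(sys.argv)-3,4):
        g=list(map(float,sys.argv[k:k+4]))
        t=-((g[3]-a+180)%360-180)
        print("shift",(M.T@(np.array(g[:3])-p)/1000).round(4),"turn",round(t,2))
E
python3 go.py 535.5 35 272 2
```

```text
t 0.8167 pos [ 326.  -305.7  272.9] jaw ang -32.49 F [ 1.2 -0.6  0.5] M [-0.05 -0.09 -0.01] w 91.9 down [ 0.001 -0.001 -1.   ]
shift [ 0.0006 -0.0063 -0.3999] turn -34.49
```

{"fn": "step_arm", "kwargs": {"targets": [[[0,0,-0.04,-7],[0,-0.001,-0.08,-14],[0,-0.002,-0.12,-21],[0,-0.003,-0.16,-28],[0,-0.003,-0.2,-34.5]]]}}

```text
time: 1.23
tool_pos: [431.5, -133.4, 273.1]
tcp_rot: [0.759, 1.568, -0.771]
contact_force: [1.7, -1.1, -0.9]
grip_width: 91.6
```

```bash
python3 go.py 535.5 35 272 2
```

```text
t 1.2333 pos [ 431.5 -133.4  273.1] jaw ang 2.36 F [ 1.7 -1.1 -0.9] M [-0.05 -0.12 -0.  ] w 91.6 down [ 0.002 -0.002 -1.   ]
shift [ 0.0009  0.1109 -0.164 ] turn 0.36
```

{"fn": "step_arm", "kwargs": {"targets": [[[0,0.022,-0.033,0.4],[0,0.044,-0.066,0.4],[0,0.066,-0.099,0.4],[0,0.089,-0.132,0.4],[0.001,0.111,-0.164,0.4]]]}}

```text
time: 1.65
tool_pos: [536.5, 37.1, 272.2]
tcp_rot: [0.931, 1.568, -0.605]
contact_force: [1.3, -1.1, 1.0]
grip_width: 91.8
```

```bash
python3 go.py 535.5 35 171 2; python3 - <<'E'
from h import *
c=cam("wrist");save(c,"w1.png",s=1.2); print(c["o"])
E
```

```text
t 1.65 pos [536.5  37.1 272.2] jaw ang 1.99 F [ 1.3 -1.1  1. ] M [-0.04 -0.13  0.04] w 91.8 down [ 0.003 -0.002 -1.   ]
shift [ 0.1012 -0.0013  0.0019] turn -0.01
[532.42401124 117.01672578 430.15269434]
```

View pics/w1.png

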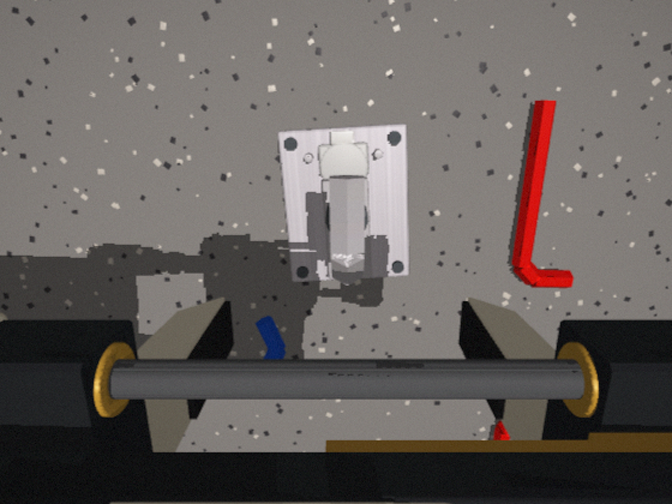

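The wrist view shows the key's short arm centred between the fingers at about (347,220) and square to the jaw axis. I'll go down and grip.

{"fn": "step_arm", "kwargs": {"targets": [[[0.025,-0.001,0.002,0],[0.055,-0.001,0.002,0],[0.08,-0.001,0.002,0],[0.101,-0.001,0.002,0],[0.101,-0.001,0.002,0]]]}}

```text
time: 2.12
tool_pos: [535.8, 40.8, 166.2]
tcp_rot: [-2.158, 1.566, 2.592]
contact_force: [-1.4, -0.3, -0.7]
grip_width: 91.6
```

{"fn": "step_arm", "kwargs": {"targets": [[[0,0,0,0],[0,0,0,0],[0,0,0,0],[0,0,0,0],[0,0,0,0]]], "jaw": 1}}

```text
time: 2.53
tool_pos: [536.4, 40.8, 167.4]
tcp_rot: [-2.447, 1.567, 2.303]
contact_force: [-0.1, 0.4, 0.3]
grip_width: 63.3
```

{"fn": "step_arm", "kwargs": {"targets": [[[0,0,0,0],[0,0,0,0],[0,0,0,0],[0,0,0,0],[0,0,0,0]]]}}

```text
time: 2.95
tool_pos: [536.4, 40.8, 167.4]
tcp_rot: [-2.462, 1.567, 2.288]
contact_force: [-0.0, -0.2, -0.8]
grip_width: 29.9
```

```bash
python3 go.py 535.5 35 310 2; python3 - <<'E'
from h import *
c=cam("scene");save(c,"s1.png",(200,120,400,290),4)
E
```

```text
t 2.95 pos [536.4  40.8 167.4] jaw ang 2.17 F [-0.  -0.2 -0.8] M [ 0.01 -0.09 -0.05] w 29.9 down [-0.002  0.003 -1.   ]
shift [-0.1426 -0.0014  0.0053] turn 0.17
```

View pics/s1.png

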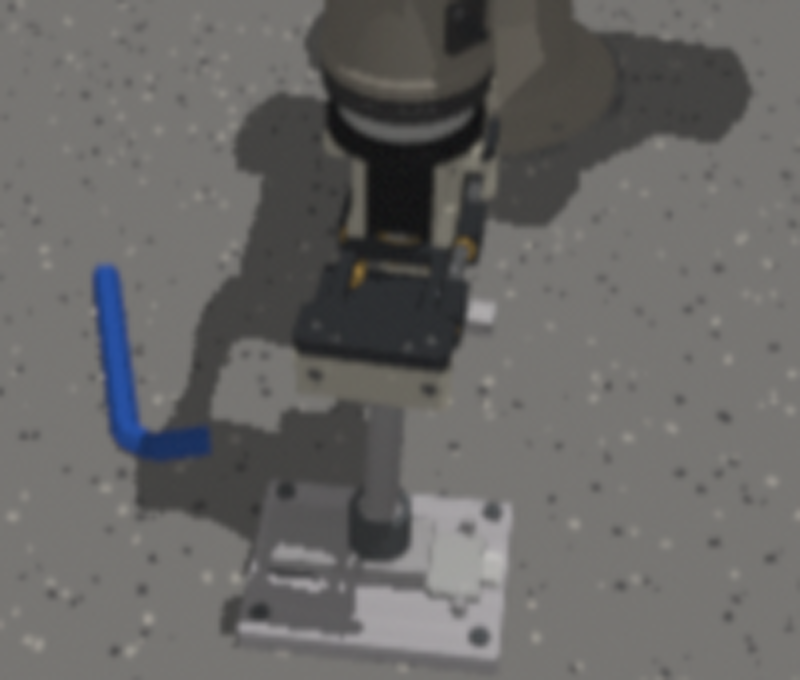

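{"fn": "step_arm", "kwargs": {"targets": [[[-0.003,0,0.006,0],[-0.003,0,0.006,0],[-0.003,0,0.006,0],[-0.003,0,0.006,0],[-0.003,0,0.006,0]]], "jaw": 0.6}}

```text
time: 3.42
tool_pos: [536.6, 34.7, 170.3]
tcp_rot: [-2.446, 1.567, 2.304]
contact_force: [-0.8, 0.3, 0.8]
grip_width: 36.9
```

{"fn": "step_arm", "kwargs": {"targets": [[[0,0,0,0],[0,0,0,0],[0,0,0,0],[0,0,0,0],[0,0,0,0]]], "jaw": 1}}

```text
time: 3.83
tool_pos: [536.9, 34.6, 170.3]
tcp_rot: [-2.549, 1.568, 2.201]
contact_force: [1.0, -0.7, -1.1]
grip_width: 16.7
```

{"fn": "step_arm", "kwargs": {"targets": [[[-0.002,0,0,0],[-0.006,0,0,0],[-0.012,0,0,0],[-0.02,0,0,0],[-0.03,0,0,0]]]}}

```text
time: 4.25
tool_pos: [536.3, 34.7, 200.7]
tcp_rot: [-2.216, 1.566, 2.534]
contact_force: [0.1, -0.3, -3.5]
grip_width: 16.9
```

```bash
python3 go.py 535.5 35 240 2; python3 m.py | grep -E "scene"
```

```text
t 4.25 pos [536.3  34.7 200.7] jaw ang 2.17 F [ 0.1 -0.3 -3.5] M [-0.05 -0.07  0.05] w 16.9 down [-0.004  0.003 -1.   ]
shift [-0.0392 -0.0009 -0.0005] turn 0.17
scene 80 38 [545.7  31.8  87.9] [541.  23.  80.] [549.  40.  95.]
scene 95 42 [544.   33.1 102.3] [537.  23.  95.] [548.  41. 110.]
scene 110 43 [544.8  32.2 117.4] [537.  22. 111.] [549.  41. 125.]
scene 125 41 [544.8  33.9 132.6] [537.  22. 125.] [549.  42. 140.]
scene 140 40 [544.8  33.6 147. ] [538.  25. 140.] [548.  42. 155.]
scene 155 48 [544.8  34.  162.3] [540.  24. 156.] [549.  42. 170.]
scene 170 49 [544.4  34.2 178.1] [537.  24. 170.] [550.  43. 185.]
scene 185 30 [544.6  34.4 189.8] [537.  24. 185.] [549.  44. 195.]
scene 245 83 [542.2  78.1 254.6] [529.  67. 246.] [547.  88. 260.]
scene 260 115 [611.9  43.7 270.6] [536.   0. 260.] [628.  85. 275.]
scene base ((535.6448974609375, -8.58123779296875), (247.88558959960938, 145.8890838623047), 84.56292724609375)
scene head 127 [544.8  32.3  66.4]
```

{"fn": "step_arm", "kwargs": {"targets": [[[-0.015,0,0,0],[-0.033,0,0,0],[-0.05,0,0,0],[-0.05,0,0,0],[-0.05,0,0,0]]]}}

```text
time: 4.77
tool_pos: [537.4, 34.5, 252.8]
tcp_rot: [2.366, 1.568, 0.833]
contact_force: [-0.0, -0.4, -3.2]
grip_width: 16.7
```

```bash
python3 go.py 400 5 250 2 400 5 130 2
```

```text
t 4.7667 pos [537.4  34.5 252.8] jaw ang 2.18 F [-0.  -0.4 -3.2] M [-0.05 -0.11 -0.02] w 16.7 down [ 0.002  0.002 -1.   ]
shift [ 0.0025 -0.1384  0.0242] turn 0.18
shift [ 0.1225 -0.1386  0.0245] turn 0.18
```

{"fn": "step_arm", "kwargs": {"targets": [[[0,-0.02,0.004,0],[0,-0.05,0.01,0],[0,-0.085,0.016,0],[0,-0.12,0.022,0],[0,-0.138,0.024,0]]]}}

```text
time: 5.18
tool_pos: [395.7, 5.2, 250.6]
tcp_rot: [-2.165, 1.566, 2.585]
contact_force: [-0.5, -0.1, -3.9]
grip_width: 16.4
```

{"fn": "step_arm", "kwargs": {"targets": [[[0.02,0,0,0],[0.05,0,0,0],[0.08,0,0,0],[0.105,0,0,0],[0.118,0,0,0]]]}}

```text
time: 5.6
tool_pos: [392.2, 6.0, 129.0]
tcp_rot: [-1.936, 1.56, 2.815]
contact_force: [0.2, -0.1, -3.7]
grip_width: 16.8
```

```bash
python3 go.py 400 5 130 2; python3 - <<'E'
from h import *
c=cam("scene");P=pts(c).reshape(-1,3)
q=P[(abs(P[:,0]-400)<30)&(abs(P[:,1]-8)<30)&(P[:,2]>-5)&(P[:,2]<150)]
for a in range(0,130,10):
    s=q[(q[:,2]>=a)&(q[:,2]<a+10)&(q[:,0]>402)]; print(a,len(s),s[:,:2].mean(0).round(1) if len(s) else "")
E
```

```text
t 5.6 pos [392.2   6.  129. ] jaw ang 2.18 F [ 0.2 -0.1 -3.7] M [-0.04 -0.05  0.01] w 16.8 down [-0.011  0.004 -1.   ]
shift [-0.0011  0.0078  0.0013] turn 0.18
0 57 [416.   11.7]
10 1 [402.5   1.1]
20 4 [402.6   4.2]
30 2 [403.    6.1]
40 4 [402.6   3.9]
50 3 [402.9   5.7]
60 3 [402.6   6.4]
70 3 [402.5   3.7]
80 9 [402.7   4.9]
90 2 [4.036e+02 2.000e-01]
100 4 [403.1   6.2]
110 2 [402.5   5.9]
120 5 [404.5   5.4]
```

{"fn": "step_arm", "kwargs": {"targets": [[[0.002,0,0,0],[0.004,0,0,0],[0.005,0,-0.003,0],[0.005,0,-0.01,0],[0.006,0,-0.018,0]]]}}

```text
time: 6.07
tool_pos: [390.9, 23.6, 123.5]
tcp_rot: [-1.824, 1.558, 2.926]
contact_force: [-4.1, -1.4, 10.9]
grip_width: 16.9
```

{"fn": "step_arm", "kwargs": {"targets": [[[0.0,0,-0.008,0],[0.001,0,-0.016,0],[0.003,0,-0.024,0],[0.005,0,-0.032,0],[0.008,0,-0.04,0]]]}}

```text
time: 6.48
tool_pos: [390.0, 64.5, 117.0]
tcp_rot: [-1.901, 1.561, 2.849]
contact_force: [-2.8, 2.9, 15.4]
grip_width: 16.9
```

```bash
python3 go.py; python3 - <<'E'
from h import *
c=cam("scene");save(c,"s2.png",(180,60,400,230),3.6)
E
```

```text
t 6.4833 pos [390.   64.5 117. ] jaw ang 2.17 F [-2.8  2.9 15.4] M [ 0.04  0.9  -0.15] w 16.9 down [-0.01   0.003 -1.   ]
```

View pics/s2.png

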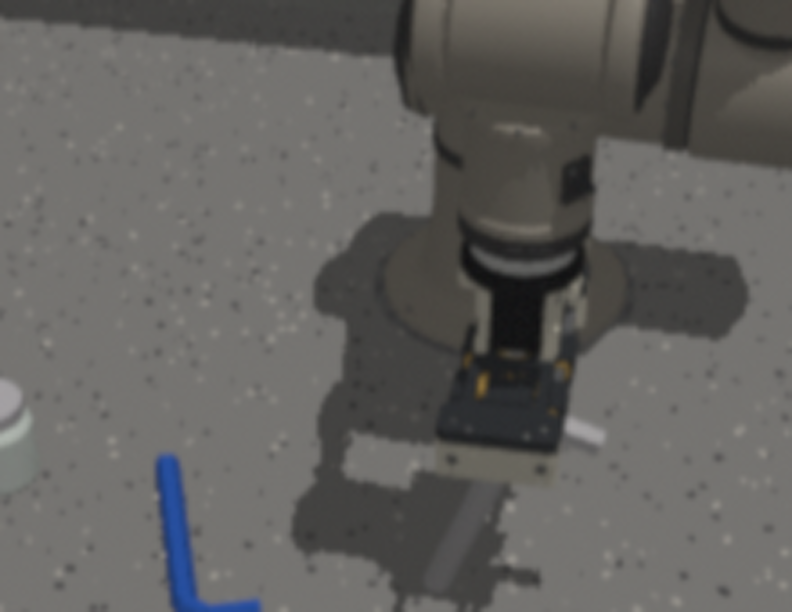

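{"fn": "step_arm", "kwargs": {"targets": [[[0.008,0,-0.015,0],[0.014,0,-0.026,0],[0.021,0,-0.036,0],[0.029,0,-0.046,0],[0.038,0,-0.055,0]]]}}

```text
time: 6.95
tool_pos: [388.1, 122.9, 79.8]
tcp_rot: [-2.341, 1.561, 2.409]
contact_force: [-1.6, 6.9, 6.6]
grip_width: 16.6
```

```bash
python3 go.py
```

```text
t 6.95 pos [388.1 122.9  79.8] jaw ang 2.12 F [-1.6  6.9  6.6] M [ 0.63  0.29 -0.12] w 16.6 down [-0.007  0.006 -1.   ]
```

{"fn": "step_arm", "kwargs": {"targets": [[[0.009,0,-0.008,0],[0.019,0,-0.014,0],[0.03,0,-0.02,0],[0.038,0,-0.024,0],[0.038,0,-0.024,0]]]}}

```text
time: 7.37
tool_pos: [386.5, 147.9, 40.8]
tcp_rot: [-2.239, 1.56, 2.511]
contact_force: [0.3, 0.4, -1.3]
grip_width: 16.6
```

```bash
python3 go.py;  python3 - <<'E'
from h import *
c=cam("scene");save(c,"s3.png",(180,60,400,230),3.6)
o=bot.get_obs()["tool_pos"];P=pts(c).reshape(-1,3)
q=P[(abs(P[:,0]-o[0]-2)<12)&(P[:,1]>o[1]-170)&(P[:,1]<o[1]+70)&(P[:,2]>3)&(P[:,2]<140)]
for a in range(int(o[1])-160,int(o[1])+70,12):
    s=q[(q[:,1]>=a)&(q[:,1]<a+12)]
    if len(s): print(a+6,len(s),s[:,2].min().round(0),s[:,2].max().round(0),s[:,0].min().round(0),s[:,0].max().round(0))
E
```

```text
t 7.3667 pos [386.5 147.9  40.8] jaw ang 2.2 F [ 0.3  0.4 -1.3] M [-0.06 -0.29  0.06] w 16.6 down [-0.008  0.006 -1.   ]
17 20 5.0 22.0 388.0 401.0
29 28 5.0 26.0 383.0 401.0
41 27 15.0 32.0 383.0 401.0
53 34 17.0 34.0 382.0 401.0
65 35 23.0 41.0 381.0 401.0
77 36 22.0 47.0 379.0 401.0
89 34 35.0 52.0 380.0 399.0
101 35 3.0 57.0 383.0 401.0
113 26 3.0 132.0 377.0 394.0
125 3 3.0 128.0 378.0 399.0
137 1 129.0 129.0 401.0 401.0
149 2 3.0 129.0 396.0 401.0
161 2 128.0 129.0 399.0 400.0
173 15 3.0 132.0 377.0 400.0
185 24 3.0 129.0 377.0 401.0
197 37 29.0 59.0 384.0 396.0
209 2 34.0 38.0 387.0 388.0
```

View pics/s3.png

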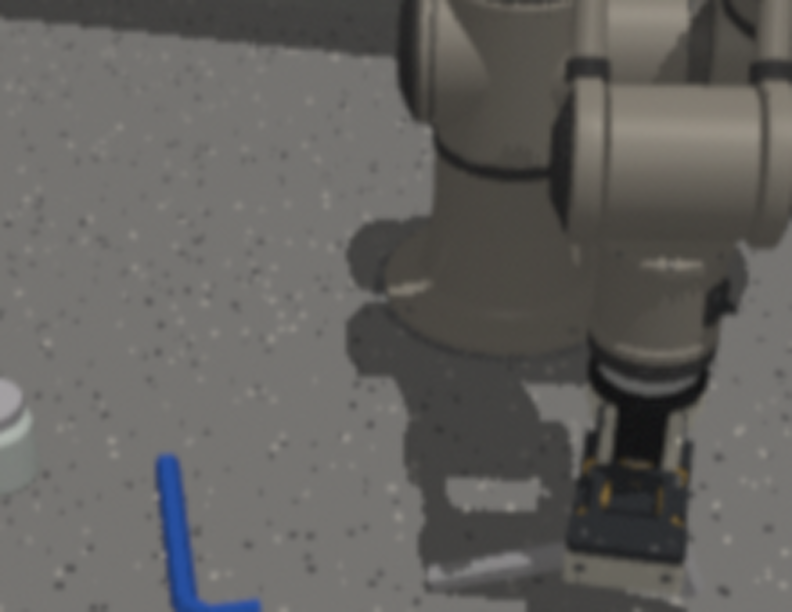

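{"fn": "step_arm", "kwargs": {"targets": [[[-0.01,0,0,0],[-0.03,0,0,0],[-0.06,0,0,0],[-0.09,0,0,0],[-0.1,0,0,0]]]}}

```text
time: 7.83
tool_pos: [389.2, 146.8, 145.0]
tcp_rot: [-2.807, 1.563, 1.943]
contact_force: [1.4, 2.1, -3.7]
grip_width: 16.6
```

```bash
python3 go.py 528 211 140 2; python3 - <<'E'
from h import *
T=cam("top");P=pts(T).reshape(-1,3)
for y in range(-20,110,8):
    s=P[(abs(P[:,0]-(536-.094*(y-32)))<6)&(abs(P[:,1]-y)<4)&(P[:,2]<90)]; print(y,np.median(s[:,2]).round(1) if len(s) else '', end="; ")
c=cam("scene");o=bot.get_obs()["tool_pos"];P=pts(c).reshape(-1,3)
q=P[(abs(P[:,0]-o[0]-4)<14)&(P[:,1]>o[1]-170)&(P[:,1]<o[1]-40)&(P[:,2]>o[2]-75)&(P[:,2]<o[2]+50)]
r=[]
for a in range(int(o[1])-150,int(o[1])-40,10):
    s=q[(q[:,1]>=a)&(q[:,1]<a+10)]
    if len(s)>5: r.append((a+5,s[:,2].max()))
r=np.array(r);print(r.round(0).tolist(),np.polyfit(r[:,0],r[:,1],1))
E
```

```text
t 7.8333 pos [389.2 146.8 145. ] jaw ang 2.16 F [ 1.4  2.1 -3.7] M [ 0.13 -0.26  0.04] w 16.6 down [-0.003  0.007 -1.   ]
shift [ 0.0051  0.1412 -0.0588] turn 0.16
-20 36.6; -12 39.6; -4 36.8; 4 38.5; 12 40.3; 20 68.1; 28 46.6; 36 44.0; 44 68.2; 52 39.0; 60 39.2; 68 26.6; 76 25.4; 84 25.8; 92 27.6; 100 26.3; 108 0.9; [[11.0, 121.0], [21.0, 124.0], [31.0, 128.0], [41.0, 133.0], [51.0, 137.0], [61.0, 143.0], [71.0, 149.0], [81.0, 151.0], [91.0, 157.0], [101.0, 161.0]] [  0.45874702 114.58239426]
```

```bash
python3 go.py 532 142 150 2
```

```text
t 7.9333 pos [388.8 146.8 143.3] jaw ang 2.17 F [ 0.9  0.5 -5.3] M [ 0.09 -0.1   0.05] w 16.8 down [-0.003  0.007 -1.   ]
shift [-0.0072  0.1429  0.0101] turn 0.17
```

{"fn": "step_arm", "kwargs": {"targets": [[[-0.003,0.02,0.001,0],[-0.005,0.05,0.001,0],[-0.005,0.09,0,0],[-0.005,0.125,0,0],[-0.005,0.143,0,0]]]}}

```text
time: 8.35
tool_pos: [534.7, 151.6, 146.2]
tcp_rot: [-2.744, 1.564, 2.005]
contact_force: [0.0, -0.4, -3.0]
grip_width: 16.6
```

{"fn": "step_arm", "kwargs": {"targets": [[[0,0,0,0],[0.01,0,0,0],[0.02,0,0,0],[0.032,0,0,0],[0.042,0,0,0]]]}}

```text
time: 8.77
tool_pos: [532.8, 153.5, 102.7]
tcp_rot: [-2.72, 1.56, 2.029]
contact_force: [-1.0, 18.4, 7.1]
grip_width: 17.1
```

```bash
python3 go.py 532 142 58 2
```

```text
t 8.7667 pos [532.8 153.5 102.7] jaw ang 2.06 F [-1.  18.4  7.1] M [ 2.5   0.01 -0.04] w 17.1 down [-0.005  0.01  -1.   ]
shift [ 0.0446 -0.001   0.0119] turn 0.06
```

```bash
python3 - <<'E'
from h import *
c=cam("scene");save(c,"s4.png",(230,120,420,270),4)
E
```

```text
(no output)
```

View pics/s4.png

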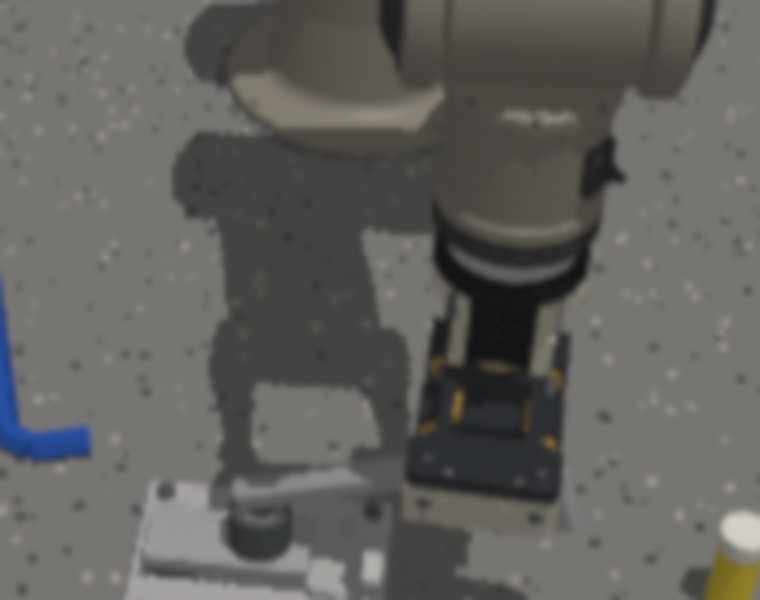

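```bash
cat > k.py <<'E'
from h import *
# key long-arm top line and centre, in the direction of the tail (arg: tail angle deg), from the scene depth
import sys
def key(ang=-88,name="scene",lo=22,hi=150):
    c=cam(name);o=bot.get_obs()["tool_pos"];P=pts(c).reshape(-1,3)
    e=np.array([np.cos(np.radians(ang)),np.sin(np.radians(ang)),0]);n=np.array([-e[1],e[0],0])
    s=(P-o)@e; w=(P-o)@n; z=P[:,2]
    m=(s>lo)&(s<hi)&(abs(w)<14)&(abs(z-o[2]-19)<75)&(z>72 if o[2]<130 and '--hi' in sys.argv else z>3)
    s,w,z=s[m],w[m],z[m]; r=[]
    for a in range(lo,hi,8):
        k=(s>=a)&(s<a+8)
        if k.sum()>5: r.append((a+4,z[k].max(),w[k].min(),w[k].max(),k.sum()))
    r=np.array(r); print(r.round(0).tolist())
    print("F",bot.get_obs()["contact_force"].round(1),"slope deg",np.degrees(np.arctan(np.polyfit(r[:,0],r[:,1],1)[0])).round(1), "lat slope",np.polyfit(r[:,0],r[:,3],1).round(3),"pos",o.round(1))
if __name__=="__main__": key(float(sys.argv[1]) if len(sys.argv)>1 else -88)
E
python3 k.py -88
```

```text
[[26.0, 192.0, -10.0, 5.0, 8.0], [34.0, 191.0, -13.0, 13.0, 34.0], [42.0, 119.0, -7.0, 11.0, 14.0], [50.0, 119.0, -8.0, 11.0, 32.0], [58.0, 115.0, -6.0, 11.0, 33.0], [66.0, 113.0, -8.0, 11.0, 32.0], [74.0, 110.0, -4.0, 13.0, 30.0], [82.0, 107.0, -9.0, 12.0, 33.0], [90.0, 105.0, -3.0, 12.0, 31.0], [98.0, 100.0, -6.0, 11.0, 29.0], [106.0, 96.0, -6.0, 13.0, 60.0], [114.0, 94.0, -8.0, 14.0, 42.0], [122.0, 91.0, -10.0, 13.0, 41.0], [130.0, 87.0, -7.0, 14.0, 39.0], [138.0, 84.0, -6.0, 13.0, 28.0]]
F [-0.3  7.3  1.9] slope deg -37.2 lat slope [0.039 8.535] pos [532.5 153.9 102.4]
```

{"fn": "step_arm", "kwargs": {"targets": [[[-0.01,0,0,0],[-0.02,0,0,0],[-0.02,0,0.013,0],[-0.02,0,0.026,0],[-0.02,0,0.038,0]]]}}

```text
time: 9.28
tool_pos: [533.7, 114.0, 122.0]
tcp_rot: [-2.586, 1.56, 2.164]
contact_force: [-0.5, 0.0, -4.1]
grip_width: 16.8
```

{"fn": "step_arm", "kwargs": {"targets": [[[0,0,0,0],[0.008,0,0,0],[0.018,0,0,0],[0.024,0,0,0],[0.028,0,0,0]]]}}

```text
time: 9.7
tool_pos: [532.7, 114.5, 92.4]
tcp_rot: [-2.412, 1.559, 2.338]
contact_force: [-1.1, 0.4, 0.8]
grip_width: 16.6
```

```bash
python3 go.py 532 115 58 2;python3 k.py -88
```

```text
t 9.7 pos [532.7 114.5  92.4] jaw ang 2.14 F [-1.1  0.4  0.8] M [-0.19  0.03 -0.05] w 16.6 down [-0.008  0.009 -1.   ]
shift [ 0.0344 -0.0004 -0.0002] turn 0.14
[[34.0, 183.0, -13.0, 14.0, 32.0], [50.0, 109.0, -8.0, 11.0, 25.0], [58.0, 107.0, -14.0, 12.0, 59.0], [66.0, 103.0, -12.0, 14.0, 80.0], [74.0, 101.0, -6.0, 14.0, 49.0], [82.0, 99.0, -11.0, 12.0, 45.0], [90.0, 94.0, -9.0, 13.0, 51.0], [98.0, 92.0, -5.0, 14.0, 50.0], [106.0, 89.0, -12.0, 11.0, 56.0], [114.0, 86.0, -13.0, 13.0, 55.0], [122.0, 82.0, -14.0, 13.0, 62.0], [130.0, 80.0, -12.0, 14.0, 50.0], [138.0, 75.0, -11.0, 13.0, 39.0], [146.0, 40.0, -11.0, 14.0, 23.0]]
F [-0.3 -1.3 -2.1] slope deg -36.9 lat slope [6.0000e-03 1.2456e+01] pos [532.6 114.5  92.3]
```

Contact is just starting, so I'll lower it to bring the key level.

{"fn": "step_arm", "kwargs": {"targets": [[[0.005,0,0,0],[0.01,0,0,0],[0.015,0,0,0],[0.02,0,0,0],[0.025,0,0,0]]]}}

```text
time: 10.17
tool_pos: [532.5, 114.9, 66.9]
tcp_rot: [-2.421, 1.559, 2.329]
contact_force: [-0.7, 2.7, 0.3]
grip_width: 16.4
```

{"fn": "step_arm", "kwargs": {"targets": [[[0.003,0,0,0],[0.006,0,0,0],[0.008,0,0,0],[0.01,0,0,0],[0.01,0,0,0]]]}}

```text
time: 10.58
tool_pos: [532.4, 115.1, 56.6]
tcp_rot: [-2.413, 1.559, 2.337]
contact_force: [0.1, 2.7, 0.8]
grip_width: 16.5
```

```bash
python3 go.py 532 115 58 2;python3 k.py -88
```

```text
t 10.5833 pos [532.4 115.1  56.6] jaw ang 2.17 F [0.1 2.7 0.8] M [ 0.11 -0.1   0.06] w 16.5 down [-0.008  0.009 -1.   ]
shift [-0.0014 -0.0004  0.0001] turn 0.17
[[26.0, 147.0, -10.0, 14.0, 16.0], [34.0, 146.0, -12.0, 13.0, 38.0], [42.0, 87.0, -3.0, 12.0, 12.0], [50.0, 90.0, -12.0, 14.0, 56.0], [58.0, 91.0, -14.0, 12.0, 62.0], [66.0, 89.0, -14.0, 14.0, 75.0], [74.0, 89.0, -8.0, 13.0, 42.0], [82.0, 90.0, -7.0, 13.0, 41.0], [90.0, 88.0, -8.0, 13.0, 43.0], [98.0, 88.0, -6.0, 13.0, 46.0], [106.0, 88.0, -11.0, 14.0, 55.0], [114.0, 88.0, -13.0, 13.0, 60.0], [122.0, 88.0, -14.0, 14.0, 63.0], [130.0, 87.0, -12.0, 13.0, 61.0], [138.0, 87.0, -13.0, 12.0, 55.0], [146.0, 86.0, -13.0, 13.0, 44.0]]
F [-0.3  2.3 -0.6] slope deg -17.7 lat slope [-5.0000e-03  1.3554e+01] pos [532.5 115.1  56.8]
```

{"fn": "step_arm", "kwargs": {"targets": [[[0.002,0,0,0],[0.004,0,0,0],[0.004,0,0,0],[-0.01,0,0,0],[-0.03,0,0,0]]]}}

```text
time: 11.05
tool_pos: [530.9, 114.3, 85.0]
tcp_rot: [-2.122, 1.555, 2.628]
contact_force: [0.5, 0.5, -3.9]
grip_width: 16.6
```

{"fn": "step_arm", "kwargs": {"targets": [[[-0.02,0,0,0],[-0.04,0,0,0],[-0.05,0,0,0],[-0.05,0,0,0],[-0.05,0,0,0]]]}}

```text
time: 11.47
tool_pos: [531.4, 113.7, 134.4]
tcp_rot: [-2.108, 1.555, 2.642]
contact_force: [-0.2, -0.1, -4.3]
grip_width: 16.4
```

```bash
python3 go.py 532 67 140 2;python3 k.py -88;  python3 - <<'E'
from h import *
# short arm end from scene
c=cam("scene");o=bot.get_obs()["tool_pos"];P=pts(c).reshape(-1,3)
q=P[(abs(P[:,0]-o[0])<20)&(P[:,1]>o[1]+12)&(P[:,1]<o[1]+60)&(P[:,2]>o[2]-60)&(P[:,2]<o[2]+60)]
for a in range(int(o[2]-50),int(o[2]+40),8):
    s=q[(q[:,2]>=a)&(q[:,2]<a+8)]
    if len(s): print(a-o[2].round(0),len(s),s[:,:2].min(0).round(0),s[:,:2].max(0).round(0))
E
```

```text
t 11.4667 pos [531.4 113.7 134.4] jaw ang 2.15 F [-0.2 -0.1 -4.3] M [ 0.14 -0.1   0.02] w 16.4 down [-0.014  0.008 -1.   ]
shift [-0.0059 -0.0012  0.0466] turn 0.15
[[34.0, 224.0, -12.0, 13.0, 30.0], [50.0, 167.0, -5.0, 12.0, 29.0], [58.0, 167.0, -8.0, 12.0, 34.0], [66.0, 167.0, -5.0, 12.0, 35.0], [74.0, 166.0, -1.0, 13.0, 30.0], [82.0, 169.0, -8.0, 12.0, 34.0], [90.0, 165.0, -6.0, 13.0, 34.0], [98.0, 167.0, -6.0, 13.0, 31.0], [106.0, 166.0, -6.0, 12.0, 33.0], [114.0, 166.0, -2.0, 12.0, 33.0], [122.0, 165.0, -6.0, 13.0, 33.0], [130.0, 164.0, -5.0, 12.0, 32.0], [138.0, 165.0, -10.0, 14.0, 30.0], [146.0, 165.0, -4.0, 13.0, 14.0]]
F [-1.  -1.3 -4.8] slope deg -13.9 lat slope [5.0000e-03 1.2089e+01] pos [530.8 113.7 133.7]
-26.0 20 [530. 137.] [542. 154.]
-18.0 11 [532. 139.] [541. 154.]
-10.0 5 [532. 151.] [537. 153.]
-2.0 8 [531. 150.] [537. 154.]
6.0 10 [527. 150.] [538. 154.]
14.0 1 [531. 150.] [531. 150.]
```

```bash
python3 go.py 538 1 136 2
```

```text
t 11.5667 pos [530.6 113.8 133.5] jaw ang 2.16 F [-0.4 -0.5 -3.7] M [ 0.09 -0.09  0.05] w 16.9 down [-0.016  0.008 -1.   ]
shift [-0.0035  0.0031  0.1129] turn 0.16
```

{"fn": "step_arm", "kwargs": {"targets": [[[-0.002,0.001,0.015,0],[-0.003,0.002,0.045,0],[-0.003,0.003,0.08,0],[-0.003,0.003,0.105,0.2],[-0.003,0.003,0.113,0.2]]]}}

```text
time: 11.98
tool_pos: [537.4, -2.4, 134.0]
tcp_rot: [-1.94, 1.551, 2.804]
contact_force: [-0.0, -0.4, -4.3]
grip_width: 16.6
```

{"fn": "step_arm", "kwargs": {"targets": [[[0,0,0,0],[0,0,0,0],[0,0,0,0],[0,0,0,0],[0,0,0,0]]]}}

```text
time: 12.4
tool_pos: [537.3, -1.2, 133.9]
tcp_rot: [-1.949, 1.55, 2.796]
contact_force: [0.5, -0.0, -3.9]
grip_width: 16.5
```

```bash
python3 go.py 538 1 136 2; cat > al.py <<'E'
from h import *
c=cam("scene");P=pts(c);o=bot.get_obs()["tool_pos"]
def band(lo,hi,nm):
    m=(P[...,2]>lo)&(P[...,2]<hi)&(abs(P[...,0]-537)<25)&(abs(P[...,1]-32)<27)
    for v in range(420):
        u=np.where(m[v])[0]
        if len(u)>4: print(nm,"row",v,"cols",u.min(),u.max(),"y",P[v,u.min(),1].round(1),P[v,u.max(),1].round(1),"mid",((P[v,u.min(),1]+P[v,u.max(),1])/2).round(1),"xmax",P[v,u,0].max().round(1),"z",np.median(P[v,u,2]).round(0))
band(o[2]-31,o[2]+8,"key"); band(44,67,"head")
E
python3 al.py; python3 - <<'E'
from h import *
c=cam("scene");save(c,"s5.png",(240,170,360,260),6.5)
E
```

```text
t 12.4 pos [537.3  -1.2 133.9] jaw ang 1.89 F [ 0.5 -0.  -3.9] M [ 0.18 -0.12  0.02] w 16.5 down [-0.019  0.007 -1.   ]
shift [-0.0021  0.0008 -0.0022] turn -0.11
key row 225 cols 290 298 y 19.4 38.1 mid 28.8 xmax 546.7 z 141.0
key row 226 cols 291 298 y 23.6 38.1 mid 30.8 xmax 547.9 z 139.0
key row 227 cols 291 298 y 23.3 37.9 mid 30.6 xmax 547.2 z 134.0
key row 228 cols 291 298 y 23.2 38.5 mid 30.9 xmax 547.7 z 131.0
key row 229 cols 291 298 y 23.3 38.1 mid 30.7 xmax 547.6 z 129.0
key row 230 cols 291 298 y 23.0 37.9 mid 30.5 xmax 547.3 z 125.0
key row 231 cols 291 298 y 23.3 37.9 mid 30.6 xmax 546.5 z 123.0
key row 232 cols 291 298 y 23.1 38.4 mid 30.7 xmax 546.1 z 119.0
key row 233 cols 291 298 y 23.5 38.3 mid 30.9 xmax 548.6 z 117.0
key row 234 cols 291 298 y 22.9 38.3 mid 30.6 xmax 548.1 z 112.0
key row 235 cols 292 297 y 26.4 36.8 mid 31.6 xmax 546.3 z 110.0
head row 242 cols 289 299 y 15.9 38.1 mid 27.0 xmax 528.2 z 66.0
head row 243 cols 292 300 y 23.1 40.8 mid 32.0 xmax 529.1 z 66.0
head row 244 cols 290 299 y 19.2 39.4 mid 29.3 xmax 533.4 z 65.0
head row 245 cols 287 300 y
[... 182 characters left out ...]
ols 292 298 y 24.1 39.8 mid 31.9 xmax 541.7 z 51.0
head row 249 cols 287 302 y 15.6 49.2 mid 32.4 xmax 547.5 z 63.0
head row 250 cols 287 302 y 16.0 49.3 mid 32.6 xmax 551.7 z 66.0
head row 251 cols 287 302 y 15.6 49.1 mid 32.4 xmax 553.9 z 63.0
head row 252 cols 287 302 y 15.5 48.7 mid 32.1 xmax 556.8 z 65.0
head row 253 cols 287 302 y 15.8 49.1 mid 32.4 xmax 556.7 z 61.0
head row 254 cols 287 302 y 16.3 49.6 mid 33.0 xmax 558.1 z 56.0
head row 255 cols 287 301 y 16.0 48.0 mid 32.0 xmax 558.6 z 55.0
head row 256 cols 288 301 y 18.9 48.3 mid 33.6 xmax 557.7 z 52.0
head row 257 cols 289 300 y 22.1 46.3 mid 34.2 xmax 556.3 z 48.0
head row 258 cols 291 298 y 27.2 42.8 mid 35.0 xmax 557.4 z 47.0
```

View pics/s5.png

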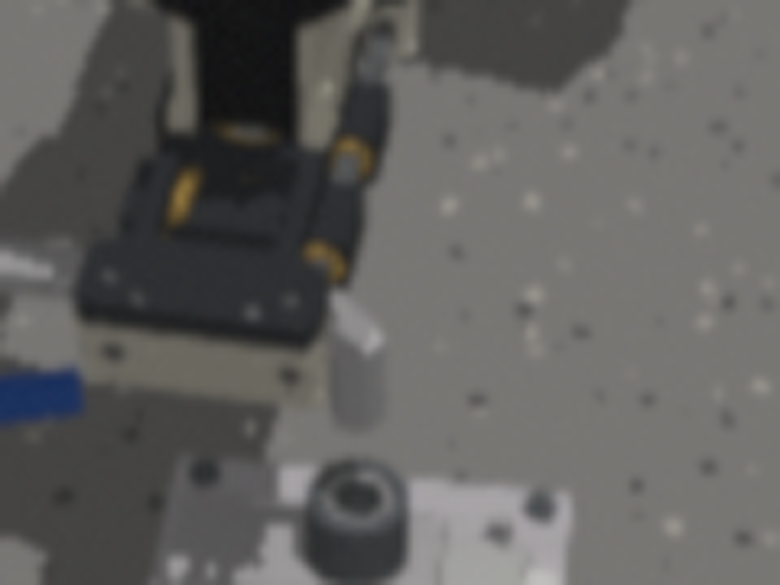

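{"fn": "step_arm", "kwargs": {"targets": [[[0.003,0.001,-0.001,0],[0.01,0.001,-0.001,0],[0.018,0.0015,-0.0013,0],[0.026,0.0017,-0.0013,0],[0.029,0.0017,-0.0013,0]]]}}

```text
time: 12.92
tool_pos: [537.5, 0.1, 103.1]
tcp_rot: [-1.92, 1.548, 2.826]
contact_force: [-1.1, -0.7, -4.6]
grip_width: 16.5
```

```bash
python3 go.py 538.2 0.5 102 2; python3 al.py | awk 'NR%2==0'
```

```text
t 12.9167 pos [5.375e+02 1.000e-01 1.031e+02] jaw ang 1.88 F [-1.1 -0.7 -4.6] M [ 0.12 -0.06 -0.04] w 16.5 down [-0.022  0.007 -1.   ]
shift [ 0.0011  0.0007 -0.0003] turn -0.12
key row 237 cols 291 299 y 23.1 40.8 mid 32.0 xmax 546.5 z 104.0
key row 239 cols 291 299 y 23.0 40.8 mid 31.9 xmax 546.7 z 98.0
key row 241 cols 291 299 y 22.7 40.6 mid 31.6 xmax 546.3 z 90.0
key row 243 cols 292 299 y 26.5 40.8 mid 33.7 xmax 547.4 z 84.0
key row 245 cols 292 297 y 26.2 37.6 mid 31.9 xmax 547.1 z 78.0
head row 246 cols 287 300 y 14.1 42.7 mid 28.4 xmax 540.9 z 60.0
head row 248 cols 288 297 y 17.7 35.5 mid 26.6 xmax 546.8 z 51.0
head row 250 cols 287 302 y 15.6 48.8 mid 32.2 xmax 549.9 z 66.0
head row 252 cols 287 302 y 15.8 49.1 mid 32.4 xmax 557.1 z 63.0
head row 254 cols 287 302 y 16.0 49.2 mid 32.6 xmax 557.6 z 58.0
head row 256 cols 288 301 y 18.9 48.2 mid 33.5 xmax 558.9 z 49.0
head row 258 cols 292 298 y 29.3 42.7 mid 36.0 xmax 556.1 z 46.0
```

{"fn": "step_arm", "kwargs": {"targets": [[[0.001,0.001,0,0],[0.003,0.0012,0,0],[0.005,0.0012,0,0],[0.007,0.0012,0,0],[0.007,0.0012,0,0]]]}}

```text
time: 13.38
tool_pos: [538.3, 0.2, 95.7]
tcp_rot: [-1.915, 1.547, 2.83]
contact_force: [0.4, 0.3, -4.7]
grip_width: 16.5
```

```bash
python3 go.py 538.2 0.5 95 2
```

```text
t 13.3833 pos [5.383e+02 2.000e-01 9.570e+01] jaw ang 1.87 F [ 0.4  0.3 -4.7] M [ 0.12 -0.09 -0.04] w 16.5 down [-0.022  0.007 -1.   ]
shift [ 0.0007 -0.0001 -0.0003] turn -0.13
```

{"fn": "step_arm", "kwargs": {"targets": [[[0.001,0,0,0],[0.003,0,0,0],[0.005,0.0001,0,0],[0.006,0.0001,0,0],[0.006,0.0001,0,0]]]}}

```text
time: 13.8
tool_pos: [539.5, -1.4, 91.1]
tcp_rot: [-1.834, 1.551, 2.912]
contact_force: [-0.1, -5.9, -0.1]
grip_width: 16.2
```

```bash
python3 go.py 538.2 0.5 85 2
```

```text
t 13.8 pos [539.5  -1.4  91.1] jaw ang 1.88 F [-0.1 -5.9 -0.1] M [-0.69  0.03  0.04] w 16.2 down [-0.019  0.004 -1.   ]
shift [ 0.0061 -0.0012 -0.0019] turn -0.12
```

{"fn": "step_arm", "kwargs": {"targets": [[[0,0,0.001,0],[0.001,0,0.001,0],[0.002,0,0.001,0],[0.003,0,0.001,0],[0.003,0,0.001,0]]]}}

```text
time: 14.22
tool_pos: [539.3, -2.1, 87.5]
tcp_rot: [-1.838, 1.55, 2.907]
contact_force: [0.2, 0.2, -4.0]
grip_width: 16.9
```

```bash
python3 go.py; python3 al.py | grep key; python3 k.py -88|tail -1
```

```text
t 14.2167 pos [539.3  -2.1  87.5] jaw ang 1.89 F [ 0.2  0.2 -4. ] M [ 0.13 -0.18  0.08] w 16.9 down [-0.02   0.005 -1.   ]
key row 241 cols 290 298 y 20.5 38.9 mid 29.7 xmax 548.9 z 90.0
key row 242 cols 290 300 y 20.6 40.6 mid 30.6 xmax 549.1 z 87.0
key row 243 cols 290 301 y 18.9 42.9 mid 30.9 xmax 549.0 z 83.0
key row 244 cols 290 301 y 19.7 44.3 mid 32.0 xmax 550.5 z 81.0
key row 245 cols 290 302 y 20.1 46.9 mid 33.5 xmax 547.5 z 77.0
key row 246 cols 290 302 y 21.0 47.7 mid 34.4 xmax 547.1 z 73.0
key row 247 cols 289 302 y 19.3 48.7 mid 34.0 xmax 547.6 z 69.0
key row 248 cols 289 302 y 20.3 48.9 mid 34.6 xmax 548.0 z 69.0
key row 249 cols 289 302 y 21.2 48.8 mid 35.0 xmax 552.4 z 67.0
key row 250 cols 287 302 y 16.0 49.1 mid 32.5 xmax 554.8 z 68.0
key row 251 cols 288 302 y 18.4 49.2 mid 33.8 xmax 557.7 z 68.0
key row 252 cols 288 301 y 19.2 47.4 mid 33.3 xmax 556.5 z 65.0
key row 253 cols 289 300 y 21.8 46.2 mid 34.0 xmax 557.2 z 63.0
key row 254 cols 290 299 y 24.6 44.3 mid 34.4 xmax 557.1 z 60.0
F [-0.5  0.4 -4.2] slope deg 1.8 lat slope [-0.018 13.338] pos [539.4  -2.2  87.8]
```

{"fn": "step_arm", "kwargs": {"targets": [[[0.002,0,0,0],[0.004,0,0,0],[0.006,0,0,0],[0.007,0.0001,0,0],[0.007,0.0001,0,0]]]}}

```text
time: 14.73
tool_pos: [539.3, -2.1, 80.5]
tcp_rot: [-1.84, 1.55, 2.905]
contact_force: [1.3, 0.7, -5.0]
grip_width: 16.4
```

```bash
python3 go.py
```

```text
t 14.7333 pos [539.3  -2.1  80.5] jaw ang 1.89 F [ 1.3  0.7 -5. ] M [ 0.2  -0.21  0.01] w 16.4 down [-0.02   0.005 -1.   ]
```

{"fn": "step_arm", "kwargs": {"targets": [[[0.001,0,0,0],[0.002,0,0,0],[0.003,0,0,0],[0.003,0,0,0],[0.003,0,0,0]]]}}

```text
time: 15.15
tool_pos: [539.4, -2.1, 77.5]
tcp_rot: [-1.845, 1.551, 2.9]
contact_force: [1.3, 0.3, -3.0]
grip_width: 16.9
```

```bash
python3 go.py; python3 k.py -88
```

```text
t 15.15 pos [539.4  -2.1  77.5] jaw ang 1.88 F [ 1.3  0.3 -3. ] M [ 0.21 -0.28 -0.01] w 16.9 down [-0.02   0.005 -1.   ]
[[26.0, 41.0, -1.0, 13.0, 15.0], [34.0, 168.0, -12.0, 12.0, 17.0], [66.0, 108.0, -3.0, 10.0, 27.0], [74.0, 107.0, -7.0, 11.0, 31.0], [82.0, 107.0, -8.0, 10.0, 28.0], [90.0, 106.0, -4.0, 11.0, 30.0], [98.0, 106.0, -7.0, 12.0, 29.0], [106.0, 104.0, -6.0, 11.0, 29.0], [114.0, 104.0, -4.0, 12.0, 27.0], [122.0, 103.0, -4.0, 12.0, 28.0], [130.0, 103.0, -8.0, 11.0, 29.0], [138.0, 101.0, -4.0, 12.0, 29.0], [146.0, 101.0, -4.0, 10.0, 8.0]]
F [ 0.3  0.7 -2.4] slope deg -0.6 lat slope [-9.0000e-03  1.2219e+01] pos [539.3  -2.1  77.6]
```

{"fn": "step_arm", "kwargs": {"targets": [[[0.001,0,0,0],[0.002,0,0,0],[0.003,0,0,0],[0.004,0,0,0],[0.004,0,0,0]]]}}

```text
time: 15.62
tool_pos: [539.8, -2.9, 74.7]
tcp_rot: [-1.784, 1.553, 2.961]
contact_force: [-2.0, -2.6, 8.4]
grip_width: 16.1
```

```bash
python3 go.py; python3 k.py -88
```

```text
t 15.6167 pos [539.8  -2.9  74.7] jaw ang 1.91 F [-2.  -2.6  8.4] M [-0.32  0.23  0.09] w 16.1 down [-0.018  0.003 -1.   ]
[[26.0, 42.0, 2.0, 12.0, 12.0], [34.0, 165.0, -14.0, 14.0, 20.0], [66.0, 103.0, -7.0, 12.0, 28.0], [74.0, 102.0, -5.0, 12.0, 26.0], [82.0, 101.0, -5.0, 11.0, 30.0], [90.0, 100.0, 0.0, 13.0, 25.0], [98.0, 100.0, -8.0, 13.0, 35.0], [106.0, 99.0, -4.0, 12.0, 26.0], [114.0, 98.0, -4.0, 12.0, 27.0], [122.0, 97.0, -1.0, 13.0, 27.0], [130.0, 98.0, -8.0, 12.0, 29.0], [138.0, 97.0, -7.0, 13.0, 29.0], [146.0, 94.0, -2.0, 10.0, 9.0]]
F [-2.2 -4.1  8.4] slope deg -2.5 lat slope [-6.0000e-03  1.2631e+01] pos [539.7  -2.9  74.7]
```

{"fn": "step_arm", "kwargs": {"targets": [[[0,0,0,0],[0,0,0,0],[0,0,0,0],[0,0,0,0],[0,0,0,0]]], "jaw": 0.6}}

```text
time: 16.08
tool_pos: [539.7, -2.8, 74.5]
tcp_rot: [-1.79, 1.552, 2.956]
contact_force: [-0.5, -0.2, -0.8]
grip_width: 36.5
```

{"fn": "step_arm", "kwargs": {"targets": [[[0,-0.001,0.01,0],[0,-0.001,0.03,0],[0,-0.001,0.055,0],[0,-0.001,0.075,0],[0,-0.001,0.08,0]]]}}

```text
time: 16.5
tool_pos: [541.4, -86.0, 74.1]
tcp_rot: [-1.74, 1.553, 3.003]
contact_force: [0.6, 0.1, 0.1]
grip_width: 37.0
```

```bash
python3 go.py; cat > k2.py <<'E'
from h import *
import sys
# key long arm relative to screw axis: args tail angle
def key(ang,cx=536.5,cy=32.4,lo=0,hi=182,zl=60,zh=130):
    for nm in("scene","top"):
        c=cam(nm);P=pts(c).reshape(-1,3); g=c["color"].reshape(-1,3).astype(int)
        e=np.array([np.cos(np.radians(ang)),np.sin(np.radians(ang))]);n=np.array([-e[1],e[0]])
        d=P[:,:2]-[cx,cy]; s=d@e;w=d@n;z=P[:,2]
        r=[]
        for a in range(lo,hi,12):
            k=(s>=a)&(s<a+12)&(abs(w)<16)&(z>zl)&(z<zh)
            if k.sum()>4:
                kk=k&(z>np.percentile(z[k],90)-6); r.append((a+6,np.percentile(z[k],95),w[kk].min(),w[kk].max(),k.sum()))
        print(nm,np.array(r).round(0).astype(int).tolist())
key(float(sys.argv[1]))
E
python3 k2.py -88
```

```text
t 16.5 pos [541.4 -86.   74.1] jaw ang 1.79 F [0.6 0.1 0.1] M [-0.03 -0.13  0.  ] w 37.0 down [-0.018  0.002 -1.   ]
scene [[6, 102, -5, 14, 83], [18, 107, -4, 14, 72], [30, 110, -6, 15, 49], [42, 108, -4, 16, 41], [54, 107, -1, 12, 43], [66, 105, -5, 14, 47], [78, 104, -3, 14, 44], [90, 103, 0, 14, 42], [102, 98, 11, 15, 16]]
top [[6, 104, -7, 8, 65], [18, 109, -8, 9, 49], [30, 110, -6, 8, 33], [174, 94, -5, 10, 21]]
```

{"fn": "step_arm", "kwargs": {"targets": [[[0,0,0,0],[0,0,0,0],[0,0,0,0],[0,0,0,0],[0,0,0,0]]], "jaw": 1}}

```text
time: 17.02
tool_pos: [541.4, -83.3, 74.1]
tcp_rot: [-1.809, 1.552, 2.935]
contact_force: [1.1, 0.8, -0.5]
grip_width: 16.9
```

{"fn": "step_arm", "kwargs": {"targets": [[[-0.002,0,0,0],[-0.005,0,0,0],[-0.008,0,0,0],[-0.01,0,0,0],[-0.011,0,0,0]]]}}

```text
time: 17.43
tool_pos: [540.3, -80.8, 84.2]
tcp_rot: [-1.957, 1.548, 2.787]
contact_force: [0.9, 10.4, -8.6]
grip_width: 16.4
```

```bash
python3 go.py; python3 k2.py -88
```

```text
t 17.4333 pos [540.3 -80.8  84.2] jaw ang 1.82 F [ 0.9 10.4 -8.6] M [ 1.42 -0.3  -0.11] w 16.4 down [-0.021  0.008 -1.   ]
scene [[6, 106, -7, 11, 84], [18, 111, -3, 12, 71], [30, 112, -6, 11, 48], [42, 111, -5, 13, 45], [54, 112, -4, 12, 42], [66, 110, -6, 12, 48], [78, 111, -7, 12, 46], [90, 111, -3, 10, 42], [102, 109, 0, 10, 14]]
top [[6, 106, -7, 7, 65], [18, 111, -8, 9, 50], [30, 113, -7, 8, 20], [174, 110, -10, 5, 26]]
```

{"fn": "step_arm", "kwargs": {"targets": [[[0,0,-0.002,0],[0.001,0,-0.002,0],[0.003,0,-0.002,0],[0.005,0,-0.002,0],[0.006,0,-0.002,0]]]}}

```text
time: 17.95
tool_pos: [540.5, -79.9, 78.7]
tcp_rot: [-1.893, 1.55, 2.851]
contact_force: [0.4, -5.1, -2.6]
grip_width: 16.8
```

```bash
python3 go.py; python3 k2.py -88
```

```text
t 17.95 pos [540.5 -79.9  78.7] jaw ang 1.82 F [ 0.4 -5.1 -2.6] M [-0.88 -0.28 -0.07] w 16.8 down [-0.02   0.006 -1.   ]
scene [[6, 100, -4, 11, 77], [18, 105, -6, 13, 73], [30, 106, -5, 11, 45], [42, 106, -7, 11, 47], [54, 105, -5, 14, 43], [66, 105, -6, 12, 45], [78, 106, -6, 10, 44], [90, 105, -5, 13, 43], [102, 104, 2, 11, 8]]
top [[6, 103, -9, 8, 65], [18, 108, -8, 7, 48], [30, 106, -7, 7, 12], [174, 104, -10, 6, 24]]
```

{"fn": "step_arm", "kwargs": {"targets": [[[0,0,0,0],[0,0,0,0],[0,0,0,0],[0,0,0,0],[0,0,0,0]]], "jaw": 0.7}}

```text
time: 18.47
tool_pos: [540.4, -79.5, 78.5]
tcp_rot: [-1.904, 1.549, 2.841]
contact_force: [0.4, -0.1, -0.3]
grip_width: 27.4
```

{"fn": "step_arm", "kwargs": {"targets": [[[0,0,0.01,0],[0,0,0.02,0],[0,0,0.028,0],[0,0,0.028,0],[0,0,0.028,0]]]}}

```text
time: 18.88
tool_pos: [541.3, -108.4, 78.2]
tcp_rot: [-1.908, 1.549, 2.835]
contact_force: [-0.4, 0.1, -0.3]
grip_width: 27.7
```

```bash
python3 go.py; python3 k2.py -88;  python3 - <<'E'
from h import *
c=cam("scene");save(c,"s6.png",(210,140,340,240),6)
E
```

```text
t 18.8833 pos [ 541.3 -108.4   78.2] jaw ang 1.74 F [-0.4  0.1 -0.3] M [-0.05 -0.09  0.05] w 27.7 down [-0.021  0.007 -1.   ]
scene [[6, 99, -3, 10, 76], [18, 104, -6, 12, 67], [30, 105, -7, 14, 50], [42, 104, -2, 12, 42], [54, 104, -6, 12, 46], [66, 101, -4, 12, 39], [78, 101, -7, 10, 45], [90, 100, -4, 11, 43], [102, 100, -7, 10, 44], [114, 98, -4, 11, 42], [126, 98, 0, 12, 39]]
top [[6, 101, -9, 6, 66], [18, 104, -7, 8, 49], [30, 107, -8, 7, 40], [42, 104, -8, 6, 45], [54, 105, -9, 6, 39]]
```

View pics/s6.png

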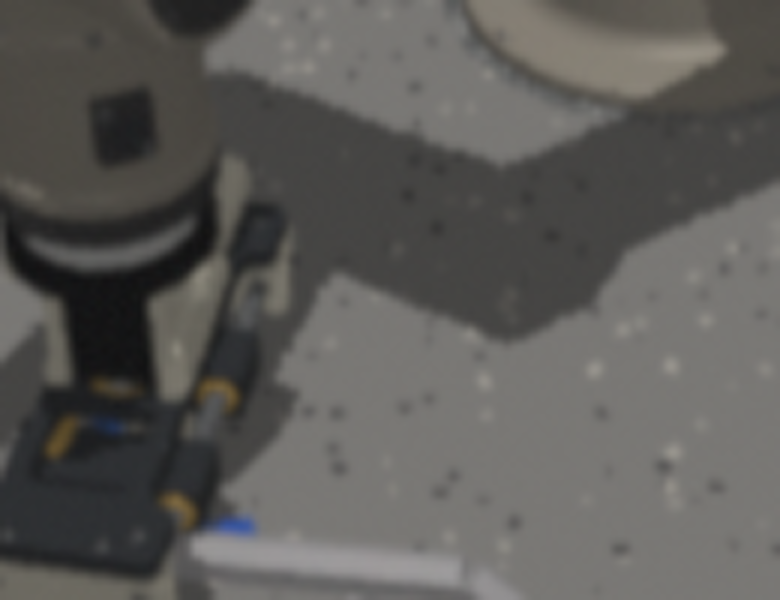

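{"fn": "step_arm", "kwargs": {"targets": [[[0,-0.007,0,3],[0,-0.015,-0.001,6],[0,-0.022,-0.002,9],[0,-0.029,-0.003,12],[0,-0.036,-0.005,15]]]}}

```text
time: 19.45
tool_pos: [507.3, -103.7, 80.1]
tcp_rot: [-1.68, 1.555, 2.801]
contact_force: [6.8, -0.3, 1.3]
grip_width: 27.3
```

```bash
cat > st.py <<'E'
from h import *
o=bot.get_obs();M=Rn.from_euler("xyz",o["tcp_rot"]).as_matrix();d=o["tool_pos"][:2]-[536.5,32.4]
a=np.arctan2(d[1],d[0]);et=np.array([-np.sin(a),np.cos(a)]);F=np.array(o["contact_force"])
print("t",o["time"],"pos",o["tool_pos"].round(1),"R",np.hypot(*d).round(1),"ang",np.degrees(a).round(1),"jaw-90",(np.degrees(np.arctan2(M[1,1],M[0,1]))-90).round(1),"Ft",(F[:2]@et).round(1),"F",F.round(1),"down",M[:,0].round(3))
E
python3 st.py
```

```text
t 19.45 pos [ 507.3 -103.7   80.1] R 139.2 ang -102.1 jaw-90 -103.3 Ft 6.7 F [ 6.8 -0.3  1.3] down [-0.015  0.005 -1.   ]
```

{"fn": "step_arm", "kwargs": {"targets": [[[0,-0.007,0,3],[0.001,-0.015,-0.001,6],[0.001,-0.022,-0.002,9],[0.001,-0.029,-0.003,12],[0.001,-0.036,-0.005,14]]]}}

```text
time: 19.87
tool_pos: [475.7, -91.8, 80.9]
tcp_rot: [-1.299, 1.562, 2.935]
contact_force: [3.4, -6.9, 2.2]
grip_width: 27.8
```

```bash
python3 st.py
```

```text
t 19.8667 pos [475.7 -91.8  80.9] R 138.3 ang -116.1 jaw-90 -117.4 Ft 6.1 F [ 3.4 -6.9  2.2] down [-0.008  0.002 -1.   ]
```

{"fn": "step_arm", "kwargs": {"targets": [[[0,-0.007,0,3],[0,-0.015,-0.001,6],[0,-0.022,-0.002,9],[0,-0.029,-0.003,12],[0,-0.036,-0.005,15]]]}}

```text
time: 20.28
tool_pos: [447.7, -72.2, 82.1]
tcp_rot: [-0.434, 1.567, -2.747]
contact_force: [2.1, -7.6, 2.4]
grip_width: 28.0
```

```bash
python3 st.py; python3 k2.py -133
```

```text
t 20.2833 pos [447.7 -72.2  82.1] R 137.2 ang -130.3 jaw-90 -132.5 Ft 6.5 F [ 2.1 -7.6  2.4] down [-0.004 -0.002 -1.   ]
scene [[6, 101, -4, 10, 75], [18, 105, -3, 14, 47], [30, 106, -4, 15, 36], [42, 105, -2, 15, 36], [54, 104, -2, 15, 33], [66, 103, -2, 15, 32], [78, 104, 0, 16, 30], [90, 103, 3, 16, 22], [102, 103, 2, 15, 18], [114, 102, 3, 16, 16], [126, 128, -15, -5, 81], [138, 126, -9, -5, 51], [150, 117, -6, -6, 8]]
top [[6, 102, -7, 7, 61], [18, 105, -7, 9, 47], [30, 107, -6, 10, 39], [42, 108, -3, 9, 32], [174, 101, 3, 14, 15]]
```

{"fn": "step_arm", "kwargs": {"targets": [[[0,-0.007,0,2],[0,-0.014,-0.001,5],[0.001,-0.021,-0.001,8],[0.001,-0.026,-0.002,10],[0.001,-0.031,-0.003,12]]]}}

```text
time: 20.8
tool_pos: [426.9, -49.3, 81.7]
tcp_rot: [0.314, 1.567, -2.208]
contact_force: [0.6, -7.8, 2.2]
grip_width: 28.0
```

```bash
python3 st.py
```

```text
t 20.8 pos [426.9 -49.3  81.7] R 136.6 ang -143.3 jaw-90 -144.5 Ft 6.7 F [ 0.6 -7.8  2.2] down [-0.003 -0.003 -1.   ]
```

{"fn": "step_arm", "kwargs": {"targets": [[[0,-0.001,0,0.5],[0,-0.002,0,1],[0,-0.004,0,1.5],[0,-0.005,0,2],[0,-0.006,0,2.5]]]}}

```text
time: 21.22
tool_pos: [424.5, -45.3, 82.3]
tcp_rot: [0.999, 1.565, -1.566]
contact_force: [0.5, -6.1, 0.4]
grip_width: 27.8
```

```bash
python3 st.py
```

```text
t 21.2167 pos [424.5 -45.3  82.3] R 136.4 ang -145.2 jaw-90 -147.0 Ft 5.3 F [ 0.5 -6.1  0.4] down [ 0.    -0.006 -1.   ]
```

{"fn": "step_arm", "kwargs": {"targets": [[[0,-0.001,0,0.5],[0,-0.002,0,1],[0,-0.004,0,1.5],[0,-0.005,0,2],[0,-0.006,0,2]]]}}

```text
time: 21.63
tool_pos: [421.9, -41.2, 82.7]
tcp_rot: [1.249, 1.563, -1.35]
contact_force: [0.5, -7.6, 0.1]
grip_width: 27.7
```

```bash
python3 st.py
```

```text
t 21.6333 pos [421.9 -41.2  82.7] R 136.2 ang -147.3 jaw-90 -148.9 Ft 6.7 F [ 0.5 -7.6  0.1] down [ 0.002 -0.008 -1.   ]
```

{"fn": "step_arm", "kwargs": {"targets": [[[0,-0.001,0,0.5],[0,-0.002,0,1],[0,-0.003,0,1],[0,-0.004,0,1.5],[0,-0.004,0,1.5]]]}}

```text
time: 22.05
tool_pos: [420.4, -38.5, 83.0]
tcp_rot: [1.373, 1.56, -1.252]
contact_force: [-0.6, -7.0, -0.1]
grip_width: 27.5
```

```bash
python3 st.py
```

```text
t 22.05 pos [420.4 -38.5  83. ] R 136.1 ang -148.6 jaw-90 -150.4 Ft 5.7 F [-0.6 -7.  -0.1] down [ 0.003 -0.01  -1.   ]
```

{"fn": "step_arm", "kwargs": {"targets": [[[0,-0.001,0,0.5],[0,-0.002,0,1],[0,-0.003,0,1],[0,-0.004,0,1],[0,-0.004,0,1]]]}}

```text
time: 22.47
tool_pos: [418.7, -35.8, 83.2]
tcp_rot: [1.419, 1.558, -1.222]
contact_force: [-0.5, -6.5, 0.4]
grip_width: 27.8
```

```bash
python3 st.py
```

```text
t 22.4667 pos [418.7 -35.8  83.2] R 136.1 ang -149.9 jaw-90 -151.3 Ft 5.4 F [-0.5 -6.5  0.4] down [ 0.004 -0.012 -1.   ]
```

{"fn": "step_arm", "kwargs": {"targets": [[[0,-0.001,0,0.5],[0,-0.002,0,1],[0,-0.003,0,1],[0,-0.004,0,1],[0,-0.004,0,1]]]}}

```text
time: 22.88
tool_pos: [417.1, -32.9, 83.4]
tcp_rot: [1.447, 1.556, -1.21]
contact_force: [-0.8, -7.7, -1.3]
grip_width: 27.6
```

```bash
python3 st.py
```

```text
t 22.8833 pos [417.1 -32.9  83.4] R 136.1 ang -151.3 jaw-90 -152.3 Ft 6.4 F [-0.8 -7.7 -1.3] down [ 0.005 -0.014 -1.   ]
```

{"fn": "step_arm", "kwargs": {"targets": [[[0,-0.001,0,0.5],[0,-0.002,0,1],[0,-0.003,0,1],[0,-0.003,0,1],[0,-0.003,0,1]]]}}

```text
time: 23.3
tool_pos: [416.1, -31.0, 83.6]
tcp_rot: [1.485, 1.554, -1.188]
contact_force: [0.2, -6.1, -1.4]
grip_width: 27.6
```

```bash
python3 st.py
```

```text
t 23.3 pos [416.1 -31.   83.6] R 136.1 ang -152.2 jaw-90 -153.2 Ft 5.5 F [ 0.2 -6.1 -1.4] down [ 0.006 -0.015 -1.   ]
```

{"fn": "step_arm", "kwargs": {"targets": [[[0,-0.001,0,0.5],[0.001,-0.002,0,1],[0.001,-0.003,0,1],[0.001,-0.004,0,1],[0.001,-0.004,0,1]]]}}

```text
time: 23.72
tool_pos: [414.4, -28.1, 82.8]
tcp_rot: [1.491, 1.552, -1.199]
contact_force: [-1.2, -7.2, -0.3]
grip_width: 27.6
```

```bash
python3 st.py; python3 k2.py -153
```

```text
t 23.7167 pos [414.4 -28.1  82.8] R 136.3 ang -153.6 jaw-90 -154.1 Ft 5.9 F [-1.2 -7.2 -0.3] down [ 0.007 -0.017 -1.   ]
scene [[6, 101, -7, 11, 71], [18, 106, -5, 11, 43], [30, 105, -6, 11, 32], [42, 106, -6, 12, 29], [54, 104, -5, 11, 28], [66, 105, -4, 12, 33], [78, 104, -4, 11, 28], [90, 104, -4, 12, 28], [102, 102, -3, 13, 26], [114, 104, -4, 13, 26], [126, 129, -16, 15, 60], [138, 124, -16, -14, 35], [150, 100, -15, 8, 17], [162, 100, -3, 5, 6]]
top [[6, 102, -7, 9, 62], [18, 105, -6, 9, 22], [174, 101, -5, 4, 12]]
```

{"fn": "step_arm", "kwargs": {"targets": [[[0,-0.001,0,0.5],[0,-0.002,0,0.5],[0,-0.003,0,1],[0,-0.003,0,1],[0,-0.003,0,1]]]}}

```text
time: 24.23
tool_pos: [413.5, -26.2, 83.0]
tcp_rot: [1.524, 1.55, -1.183]
contact_force: [0.3, -6.6, 0.0]
grip_width: 27.5
```

```bash
python3 st.py
```

```text
t 24.2333 pos [413.5 -26.2  83. ] R 136.2 ang -154.5 jaw-90 -155.1 Ft 6.1 F [ 0.3 -6.6  0. ] down [ 0.008 -0.019 -1.   ]
```

{"fn": "step_arm", "kwargs": {"targets": [[[0,-0.001,0,0.5],[0,-0.002,0,0.5],[0,-0.003,0,1],[0,-0.003,0,1],[0,-0.003,0,1]]]}}

```text
time: 24.65
tool_pos: [412.6, -24.1, 83.2]
tcp_rot: [1.555, 1.548, -1.168]
contact_force: [-0.2, -6.0, -0.6]
grip_width: 27.9
```

```bash
python3 st.py
```

```text
t 24.65 pos [412.6 -24.1  83.2] R 136.1 ang -155.5 jaw-90 -156.0 Ft 5.4 F [-0.2 -6.  -0.6] down [ 0.009 -0.021 -1.   ]
```

{"fn": "step_arm", "kwargs": {"targets": [[[0,-0.001,0,0.5],[0,-0.002,0,0.5],[0,-0.003,0,1],[0,-0.003,0,1],[0,-0.003,0,1]]]}}

```text
time: 25.07
tool_pos: [411.7, -22.0, 83.3]
tcp_rot: [1.578, 1.546, -1.161]
contact_force: [0.3, -5.8, -1.0]
grip_width: 27.5
```

{"fn": "step_arm", "kwargs": {"targets": [[[0,-0.001,0,0.5],[0,-0.002,0,0.5],[0,-0.003,0,1],[0,-0.003,0,1],[0,-0.003,0,1]]]}}

```text
time: 25.48
tool_pos: [410.9, -19.8, 83.5]
tcp_rot: [1.601, 1.545, -1.155]
contact_force: [0.7, -5.5, -0.9]
grip_width: 27.6
```

```bash
python3 st.py; python3 k2.py -156; python3 - <<'E'
from h import *
c=cam("top");save(c,"t2.png",(225,150,345,240),6.5)
E
```

```text
t 25.4833 pos [410.9 -19.8  83.5] R 136.0 ang -157.4 jaw-90 -157.9 Ft 5.4 F [ 0.7 -5.5 -0.9] down [ 0.011 -0.024 -1.   ]
scene [[6, 101, -6, 11, 73], [18, 106, -6, 11, 45], [30, 105, -6, 10, 26], [42, 106, -6, 11, 31], [54, 105, -6, 10, 29], [66, 105, -5, 11, 28], [78, 105, -6, 10, 28], [90, 104, -6, 11, 26], [102, 104, -6, 11, 26], [114, 103, -6, 11, 28], [126, 125, 11, 15, 51], [138, 103, -5, 8, 21], [150, 103, -5, 6, 15], [162, 102, -5, 3, 7]]
top [[6, 100, -8, 8, 59], [18, 107, -8, 9, 41], [30, 107, -7, 8, 34], [42, 106, 0, 8, 6], [174, 99, -7, 1, 9]]
```

View pics/t2.png

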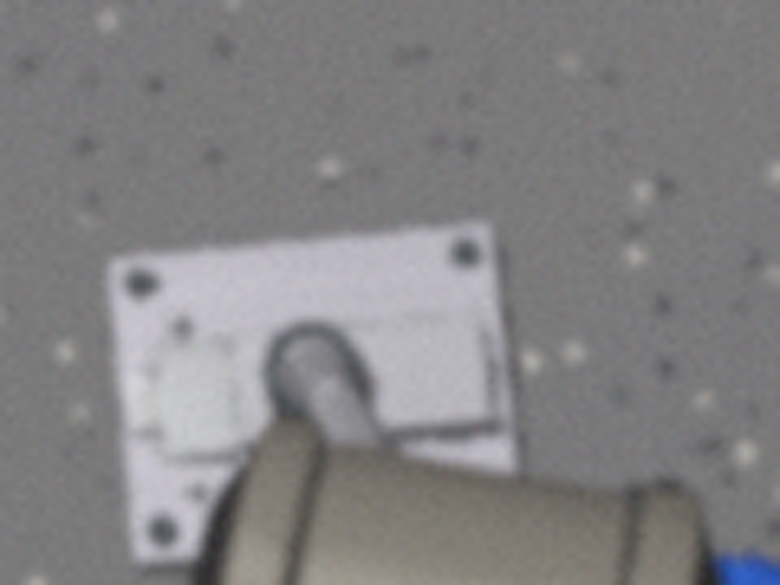

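The key is in the screw head at about (315,370), with its long arm swung towards the robot. The push is still steady at the friction level, so the stop isn't reached yet and I'll go on in small steps.

{"fn": "step_arm", "kwargs": {"targets": [[[0,-0.001,0,0.5],[0,-0.002,0,0.5],[0,-0.003,0,1],[0,-0.003,0,1],[0,-0.003,0,1]]]}}

```text
time: 26.05
tool_pos: [410.0, -17.6, 83.5]
tcp_rot: [1.619, 1.543, -1.153]
contact_force: [0.5, -6.4, -0.5]
grip_width: 27.5
```

{"fn": "step_arm", "kwargs": {"targets": [[[0,-0.001,0,0.5],[0,-0.002,0,0.5],[0,-0.003,0,1],[0,-0.003,0,1],[0,-0.003,0,1]]]}}

```text
time: 26.47
tool_pos: [409.2, -15.4, 83.6]
tcp_rot: [1.635, 1.541, -1.153]
contact_force: [-0.2, -5.2, -1.9]
grip_width: 27.5
```

{"fn": "step_arm", "kwargs": {"targets": [[[0,-0.001,0,0.5],[0,-0.002,0,0.5],[0,-0.003,0,1],[0,-0.003,0,1],[0,-0.003,0,1]]]}}

```text
time: 26.88
tool_pos: [408.4, -13.1, 83.7]
tcp_rot: [1.652, 1.54, -1.152]
contact_force: [0.4, -5.9, -0.9]
grip_width: 27.7
```

{"fn": "step_arm", "kwargs": {"targets": [[[0,-0.001,0,0.5],[0,-0.002,0,0.5],[0,-0.003,0,1],[0,-0.003,0,1],[0,-0.003,0,1]]]}}

```text
time: 27.3
tool_pos: [407.6, -10.8, 83.7]
tcp_rot: [1.669, 1.538, -1.153]
contact_force: [-0.2, -4.9, -1.8]
grip_width: 27.5
```

```bash
python3 st.py; python3 k2.py -160
```

```text
t 27.3 pos [407.6 -10.8  83.7] R 136.0 ang -161.5 jaw-90 -161.6 Ft 4.6 F [-0.2 -4.9 -1.8] down [ 0.013 -0.03  -0.999]
scene [[6, 101, -6, 9, 66], [18, 106, -7, 11, 44], [30, 107, -6, 11, 29], [42, 105, -6, 10, 26], [54, 106, -6, 11, 29], [66, 105, -6, 11, 29], [78, 105, -5, 11, 24], [90, 104, -5, 10, 26], [102, 104, -5, 11, 27], [114, 104, -5, 10, 22], [126, 127, 10, 16, 58], [138, 102, -5, 10, 22], [150, 103, -5, 8, 18], [162, 102, -6, 4, 11], [174, 102, -5, 3, 6]]
top [[6, 101, -8, 8, 59], [18, 107, -9, 8, 46], [30, 107, -8, 9, 39], [42, 106, -7, 8, 29], [174, 101, -6, -1, 7]]
```

{"fn": "step_arm", "kwargs": {"targets": [[[0,-0.001,0,0.5],[0,-0.002,0,0.5],[0,-0.003,0,1],[0,-0.003,0,1],[0,-0.003,0,1]]]}}

```text
time: 27.82
tool_pos: [406.9, -8.6, 83.8]
tcp_rot: [1.684, 1.536, -1.153]
contact_force: [0.1, -5.8, -1.1]
grip_width: 27.3
```

{"fn": "step_arm", "kwargs": {"targets": [[[0,-0.001,0,0.5],[0,-0.002,0,0.5],[0,-0.003,0,1],[0,-0.003,0,1],[0,-0.003,0,1]]]}}

```text
time: 28.23
tool_pos: [406.4, -6.6, 83.9]
tcp_rot: [1.703, 1.534, -1.15]
contact_force: [-0.0, -7.4, -0.1]
grip_width: 27.8
```

{"fn": "step_arm", "kwargs": {"targets": [[[0,-0.001,0,0],[0,-0.0015,0,0],[0,-0.002,0,0],[0,-0.002,0,0],[0,-0.002,0,0]]]}}

```text
time: 28.65
tool_pos: [406.0, -5.6, 84.1]
tcp_rot: [1.695, 1.532, -1.158]
contact_force: [-1.2, -7.5, -1.3]
grip_width: 27.9
```

```bash
python3 st.py
```

```text
t 28.65 pos [406.   -5.6  84.1] R 135.9 ang -163.8 jaw-90 -163.4 Ft 6.8 F [-1.2 -7.5 -1.3] down [ 0.016 -0.035 -0.999]
```

{"fn": "step_arm", "kwargs": {"targets": [[[0,-0.001,0,0],[0,-0.002,0,0],[0,-0.003,0,0],[0,-0.003,0,0],[0,-0.003,0,0]]]}}

```text
time: 29.07
tool_pos: [405.4, -3.6, 84.2]
tcp_rot: [1.686, 1.53, -1.165]
contact_force: [-0.7, -9.3, -0.7]
grip_width: 27.8
```

```bash
python3 st.py
```

```text
t 29.0667 pos [405.4  -3.6  84.2] R 136.0 ang -164.6 jaw-90 -163.4 Ft 8.8 F [-0.7 -9.3 -0.7] down [ 0.016 -0.038 -0.999]
```

{"fn": "step_arm", "kwargs": {"targets": [[[0,-0.001,0,0],[0,-0.002,0,0],[0,-0.003,0,0],[0,-0.003,0,0],[0,-0.003,0,0]]]}}

```text
time: 29.48
tool_pos: [404.8, -1.9, 84.3]
tcp_rot: [1.675, 1.527, -1.174]
contact_force: [-0.3, -10.5, -0.6]
grip_width: 27.5
```

```bash
python3 st.py
```

```text
t 29.4833 pos [404.8  -1.9  84.3] R 136.1 ang -165.4 jaw-90 -163.3 Ft 10.1 F [ -0.3 -10.5  -0.6] down [ 0.017 -0.04  -0.999]
```

That is 10 N against the 5.7 N of friction and rising with each step, so the screw is on its stop. I'll back off, open and rise.

{"fn": "step_arm", "kwargs": {"targets": [[[0,0.002,0,0],[0,0.004,0,0],[0,0.006,0,0],[0,0.006,0,0],[0,0.006,0,0]]], "jaw": 0.5}}

```text
time: 29.9
tool_pos: [406.5, -7.5, 84.6]
tcp_rot: [1.676, 1.528, -1.174]
contact_force: [0.4, -0.1, 0.3]
grip_width: 45.7
```

{"fn": "step_arm", "kwargs": {"targets": [[[-0.005,0,0,0],[-0.025,0,0,0],[-0.055,0,0,0],[-0.085,0,0,0],[-0.12,0,0,0]]]}}

```text
time: 30.32
tool_pos: [403.5, -2.4, 205.5]
tcp_rot: [1.635, 1.529, -1.214]
contact_force: [1.5, 1.0, -0.3]
grip_width: 46.3
```

{"fn": "step_arm", "kwargs": {"targets": [[[0,0,0.01,0],[0,0,0.02,0],[0,0,0.02,0],[0,0,0.02,0],[0,0,0.02,0]]]}}

```text
time: 30.73
tool_pos: [383.8, -8.1, 204.5]
tcp_rot: [1.597, 1.53, -1.253]
contact_force: [0.8, 0.4, 0.3]
grip_width: 45.7
```

```bash
python3 st.py; python3 k2.py -164; python3 - <<'E'
from h import *
P=pts(cam("top"))
for nm,(u,v) in dict(jar=(603,404),vial=(226,319),can=(580,234)).items(): print(nm,P[int(v/1.4),int(u/1.4)].round(0))
c=cam("scene");save(c,"s7.png",(170,110,350,250),4.3)
E
```

```text
t 30.7333 pos [383.8  -8.1 204.5] R 158.0 ang -165.2 jaw-90 -163.3 Ft -0.2 F [0.8 0.4 0.3] down [ 0.013 -0.039 -0.999]
scene [[6, 101, -6, 10, 66], [18, 106, -5, 11, 41], [30, 106, -5, 11, 29], [42, 106, -4, 12, 29], [54, 106, -5, 12, 26], [66, 105, -4, 13, 26], [78, 104, -4, 12, 25], [90, 104, -3, 14, 29], [102, 104, -1, 14, 23], [114, 103, -2, 13, 21], [126, 105, 0, 15, 25], [138, 102, -1, 14, 23], [150, 102, -1, 16, 21], [162, 101, 0, 15, 21], [174, 101, 2, 15, 11]]
top [[6, 101, -7, 9, 62], [18, 105, -7, 9, 46], [30, 107, -7, 9, 37], [42, 106, -7, 9, 40], [54, 108, -6, 9, 21]]
jar [ 340. -334.   69.]
vial [488. 300.  58.]
can [ 646. -326.    7.]
```

View pics/s7.png

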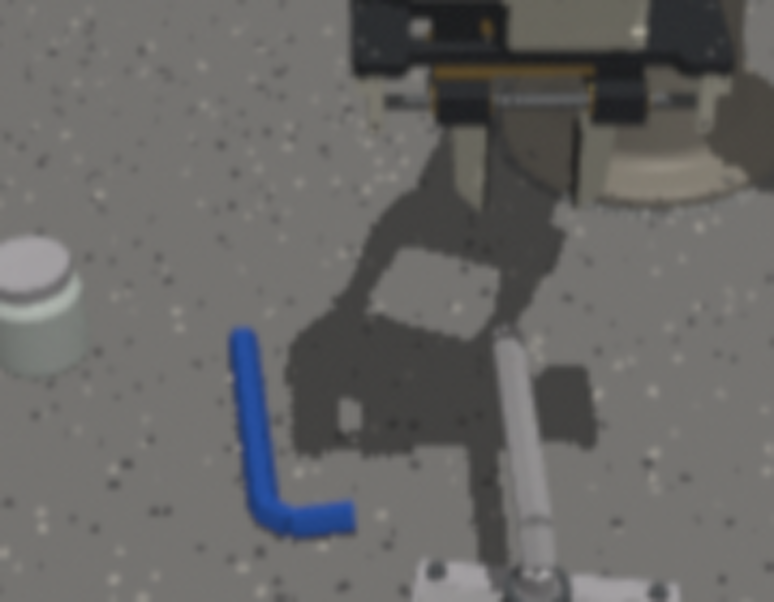

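```bash
python3 -c "
from plant import bot
print(bot.close_job())"
```

```text
the job is handed in; nothing more can be done
None
```

The job is handed in. The key now rests short arm down in the screw's socket, and the screw has been turned clockwise to its stop.

**How it was done:** The tool could only point straight down, so I flipped the key by letting it pivot in the jaws. I dragged its long end along the bench and then pressed the long arm level on the screw head. I put the short arm into the socket, took a second grip further out along the long arm to seat it, and pushed about 136 mm from the axis. The last time I read was about 31 s.

**Last checks:**
- **Stop:** the push stayed at 5–7 N while the screw turned, then climbed to 8.8 N and 10.1 N over the last two small steps. I took that as the stop and backed off, below the 14 N ride-over limit.
- **Fit:** the top of the key near the elbow measured about 106 mm, against 105.5 mm for fully seated. The long arm droops about 2°, which is play in the socket.
- **Bystanders:** the jar, vial and can measured within 2 mm of where they started, and the gripper was clear and touching nothing.

**What did not go smoothly or agree:**
- The key's long end caught in the socket mouth once while I was levelling it, with a push of about 18 N, and I moved it.
- The short arm first went in tilted and about 7 mm short of the bottom, with about 12 N on it.
- The long arm swung about 74–76° from my estimated start, more than the 60° of screw travel. I put this down to socket play and error in my start angle. I did not measure the screw's own angle, so the stop is judged from force alone.

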